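# Press a T-block home with the bench lever press

### The arm

A 7-joint arm with a two-finger parallel gripper is mounted at the origin on the work surface. World frame = base frame: x ahead of the robot, y to its left, z up, the work surface at z = 0. Lengths are in m, angles in rad, forces in N, time in s.
With the tool pointing down it reaches from about 0.4 to 0.85 m from the base axis. Payload 4.5 kg.
Tool frame: the origin (TCP) lies midway between the tips of the shut fingers; the grasp point (between the pads) lies 19 mm behind it; z points along the fingers, y is the line along which they close (so a half turn about z gives the same grasp; the last joint's range is limited). The gripper opens to 88 mm and grips with 3 to 60 N. Pads are 18 mm wide; open, the fingers measure 123 mm over their backs; the gripper's body (75 mm by 187 mm) begins 45 mm behind the grasp point.
Start: joints at [-1.27, 0.689, -0.195, 1.565, 0.157, 0.902, -0.215], TCP at [0.165, 0.603, 0.239] pointing down, gripper open.
Joint ranges: [-3.01, 3.01], [-0.46, 2.08], [-1.47, 1.51], [0.13, 2.56], [-1, 4.14], [0.04, 2.09], [-2.66, 2.66]. Speed limits (rad/s): [2.57, 2.57, 3.14, 3.14, 3.14, 3.14, 3.14].

### API

Orientations are given as a unit quaternion [x, y, z, w].
In Python, from plant import sensors, eyes, finish_job gives the robot as it stands.
- The arm moves only by the tool send_rows, never from a script. Its argument "rows" is text: rows parted by semicolons, each of 4 numbers parted by spaces: the shift along the tool's x, y, z normalised to -1 to 1, where 1 is 30 cm, then the turn about the tool's z normalised to -1 to 1, where 1 is 2 pi rad. A call has 1 to 10 rows; each row is the pose to reach, as a shift and turn from the pose commanded when the call began, along the tool's axes at that moment, turning the shorter way round; what a row does not reach only later rows make up. A row lasts 1/12 s, in which the tool goes at most 41.7 mm and 7.16 degrees, less where a joint would pass 70% of its speed; a pose out of reach is approached as far as the arm can. A call with a number of a shift or a turn outside -1 to 1 is refused whole. A call with a gripper value outside its range is refused whole. "jaw" is the closure, from -1 (fully open) to 1 (shut), set as the call begins (left out, the last holds). The fingers move at their own pace and stop on an object; "force" is the grip in N (left out, the last holds). Time passes only in rows, so rows that repeat a pose let the fingers close. It gives the time, the measured TCP pose, the force, the opening and the grip force at its end, in the units of the state.
- sensors.get_state(): the state, without advancing time (a new reading comes with each control period).
- eyes.snapshot(name): name is "scene" or "top" or "wrist"; returns (picture, depth): 400x640x3 uint8, red, green, blue; 400x640 float32, m along the optical axis (not along the pixel's ray), 0 where there is no reading.
- eyes.calibration(name): a dict with "fov_y" (degrees; the focal length in pixels is half the picture's height over the tangent of half this angle, whatever the lens; pixels are square), "cx", "cy" (the principal point, pixels), "dist_coeffs" ([k1, k2, p1, p2, k3] as OpenCV has them; the pictures are not rectified), "world_from_camera" (4x4, takes a point from camera to world coordinates). Camera axes: x right, y down, z forward; pixel columns grow to the right and rows downward; lengths in m; the calibration is good to about 2 mm. A picture is of the moment at which its call begins: read the wrist's pose just before it. calibration takes no time and is no camera call; for the wrist camera it gives the pose at the moment of the call.
- finish_job(): hands the job in; it is judged then, once.
The state is a dict: "clock": time; "q": joint angles; "qd": joint speeds; "joint_torque": joint torques, N m; "tool_pos": TCP position; "eef_rot": TCP orientation; "contact_force": force on the tool from outside, world axes, zero at the start; "moment": the same for the moment, N m; "opening": opening from 0.0 (shut) to 1.0 (fully open); "finger_force": force on a finger pad.
Only numpy, scipy, OpenCV 4.12 (cv2) and the standard library are available. Lean on these libraries where they do the work, as an engineer would, in place of code of your own. Each camera call takes 0.05 s, during which the arm holds its last target. There are 200 camera calls.

### The job

Lay the T-shaped aluminium block flat in the T-shaped nest under the ram of the blue bench press and let go of it; then pull the press's sprung lever down until it stops hard, with the block driven fully home by the ram, and ease the lever back to its upper rest under control, never letting it fly. Leave the other things on the bench where they are.

Things in the scene. Friction and masses are not known exactly. Their poses are not given: they have to be found in the camera images.
- press: Blue bench press, fixed; place and turn vary. Origin on the bench under the ram's axis; x from its open front (robot's side) to its column, y to its left, z up. Foot 230 x 130 x 30 mm high, x -90..140. A hand held upright over the nest hits the overhanging head: lean it 28 to 40 degrees, wrist towards the front.
- head (a point): Middle of the lower front edge of the press's head (press x = -30, z = 165 mm). The head is 44 mm wide (y +-22), runs back to the column (x 60..110), top at z = 270. The ram hangs from it at press x = y = 0, 28 mm round foot, lower face at z = 112 mm with the lever at rest; it comes down 40 mm per radian of lever.
- nest (a point): Middle of the crossbar of the T pocket in the steel nest, at rim height, 50 mm above the bench, below the ram; axes as the press. Pocket: the block's outline plus 1.5 mm all round; outer walls x -75.5..31.5, y +-43.5 mm. Its floor, a stiff ejector pad, starts 6 to 8 mm below the rim, goes down to 14 mm against some 36 N and stays where it is pushed.
- lever: Lever, a 12 mm rod at press y = -42 mm, hinged about the press's y at x = 0, z = 190 mm (its origin). At its upper stop it rises 70 degrees above level towards the front; it turns forward and down, at most 1.2 rad. A spring returns it (3 to 6 N at the handle), pressing adds about 9 N. The ram meets the block near 0.9 rad and bottoms it near 1.05.
- handle (a point): Middle of the lever's handle, a black round cross bar 18 mm across and 70 mm long along the press's y, 155 mm from the hinge axis; it stands out to the right of the rod, from 12 to 82 mm beside it (this point at press y = -89 mm). At rest at press x = -53, z = 336 mm.
- tee: T-shaped block of bare aluminium, about 0.22 kg, 34 mm high, lying flat on the bench. Origin on its underside at the middle of the crossbar; crossbar x +-18, y +-30 mm; stem 26 mm wide (y +-13) from x = -18 to x = -62. z up. In the nest its axes agree with those of the press (stem towards the front).
- ell: L-shaped block of the same aluminium, 34 mm high: crossbar x +-15, y +-30 mm, leg x -15 to -59, y +4 to +30. Origin on the underside. Does not fit the nest; leave it alone.
- bar: Straight aluminium block, x -62 to +18, y +-15 mm, 34 mm high, origin on the underside. Leave it alone.
- screwdriver: Screwdriver lying on the bench; leave it alone.
- wrench: Wrench lying on the bench near the robot; leave it alone.
- carton: Cardboard carton 90 x 60 x 50 mm; leave it alone.
- jar: Clear jar with a steel cap, 68 mm across, 85 mm high; leave it alone.
- tape: Yellow roll of tape lying flat, 90 mm across, 25 mm high; leave it alone.
Not all that is in view belongs to the job. Leave any red or turquoise look-alike of the tee alone.

How it is judged:
By the outcome, as a careful person would: the job done as asked, in the order asked, and still so for the second after the job is handed in, with the robot touching nothing.
It also fails if it takes over 72 s, if anything falls off the work surface, if the arm or the gripper's body presses on something with over 40 N, if the wrist force passes 120 N, or if a joint passes its speed limit or range.

## Working session

There is one attempt and no reset: what is moved stays moved. The work goes in short steps, Python scripts to look and compute and a tool call to move; the robot and the scene stay as the last step left them, time stands still between calls to the robot, and variables do not carry over. Pictures are saved under pics/ and viewed, at most 10 in all, crops included, and the job is handed in when it is done.

Besides the shell and the picture viewer there is one more tool, called after "Request:" by a JSON object that holds its "name" and its "arguments". send_rows: Moves the arm, as the interface text tells. Scaled input: -1 to 1 covers 30 cm each way for a shift and 2 pi rad each way for a turn. Its arguments: {"type":"object","properties":{"rows":{"type":"string"},"jaw":{"type":"number"},"force":{"type":"number"}},"required":["rows"]}

```bash
ls; mkdir -p pics
cat > h.py <<'E'
import numpy as np, cv2
from scipy.spatial.transform import Rotation as R
from plant import sensors, eyes, finish_job
def K(c,h=400):
    f=h/2/np.tan(np.radians(c["fov_y"])/2); return np.array([[f,0,c["cx"]],[0,f,c["cy"]],[0,0,1.]])
def snap(n,tag):
    c=eyes.calibration(n); im,d=eyes.snapshot(n)
    cv2.imwrite(f"pics/{tag}.png",im[:,:,::-1]); np.savez(f"pics/{tag}.npz",im=im,d=d,T=np.array(c["world_from_camera"]),K=K(c),dist=np.array(c["dist_coeffs"],float))
def load(tag): return dict(np.load(f"pics/{tag}.npz"))
def rays(s,uv):
    p=cv2.undistortPoints(np.array(uv,float).reshape(-1,1,2),s["K"],s["dist"]).reshape(-1,2)
    return np.c_[p,np.ones(len(p))]
def plane(s,uv,z):
    r=rays(s,uv)@s["T"][:3,:3].T; o=s["T"][:3,3]; return o+r*((z-o[2])/r[:,2])[:,None]
def deep(s,uv):
    uv=np.array(uv).reshape(-1,2); d=s["d"][uv[:,1].astype(int),uv[:,0].astype(int)]
    return (rays(s,uv)*d[:,None])@s["T"][:3,:3].T+s["T"][:3,3]
def cloud(s):
    v,u=np.mgrid[0:400,0:640]; P=deep(s,np.c_[u.ravel(),v.ravel()]).reshape(400,640,3); P[s["d"]==0]=np.nan; return P
E
python3 - <<'E'
from h import *
s=sensors.get_state(); print(s); print(R.from_quat(s["eef_rot"]).as_matrix().round(3))
snap("scene","s0"); snap("top","t0")
a=cv2.imread("pics/s0.png");b=cv2.imread("pics/t0.png")
for n in "scene","top": print(np.array(eyes.calibration(n)["world_from_camera"]).round(3), eyes.calibration(n)["dist_coeffs"])
E
```

```text
pics
{'clock': 0.0, 'q': array([-1.27019736,  0.68996582, -0.19452619,  1.56633169,  0.15733655,
        0.90247057, -0.21508003]), 'qd': array([ 1.38843507e-04, -1.42571127e-04, -2.82390905e-05,  9.05732798e-04,
       -2.87893650e-05,  8.40314733e-05,  9.25768833e-04]), 'joint_torque': array([ 4.48034225e-04, -5.27566302e+01, -1.26707789e+00, -1.53426486e+01,
       -5.26687992e-02,  6.73196657e-03,  1.79823228e-04]), 'tool_pos': array([0.16466432, 0.60228069, 0.23792496]), 'eef_rot': array([ 1.32937263e-01,  9.91124055e-01, -8.88544378e-04, -4.49009637e-05]), 'contact_force': array([-0.94782858, -0.29852258,  0.02573441]), 'moment': array([ 0.02901276, -0.0369091 ,  0.04948778]), 'finger_force': 0.0, 'opening': 0.9993073656660701}
[[-0.965  0.264 -0.   ]
 [ 0.264  0.965 -0.002]
 [-0.    -0.002 -1.   ]]
[[-0.796  0.416 -0.44   1.008]
 [ 0.605  0.534 -0.591  0.598]
 [-0.011 -0.736 -0.677  0.891]
 [ 0.     0.     0.     1.   ]] [-0.08326589  0.          0.          0.          0.        ]
[[ 0.004 -0.998  0.065  0.451]
 [-1.    -0.005 -0.003 -0.013]
 [ 0.004 -0.065 -0.998  1.548]
 [ 0.     0.     0.     1.   ]] [0.02721525 0.         0.         0.         0.        ]
```

View pics/s0.png

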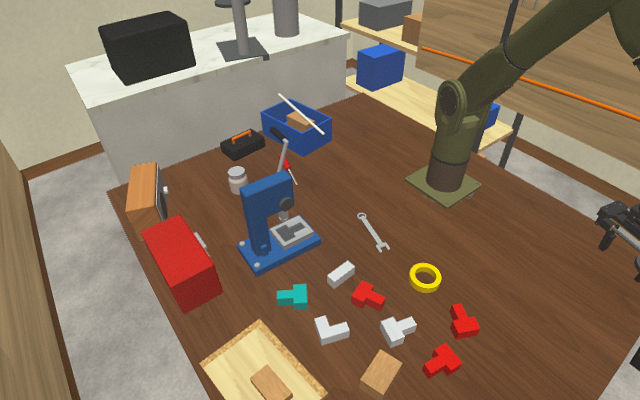

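View pics/t0.png

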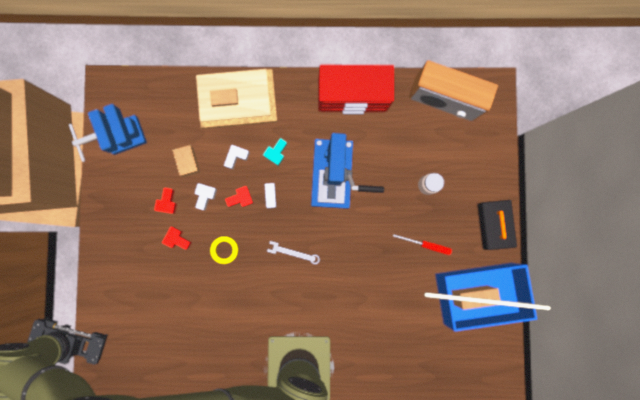

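The scene view shows the blue press at (280,225), the white bar (341,273), a white L (331,330) and a white T (398,331). It also shows red Ts (368,294), (465,321), (443,361) and a turquoise T (292,296). In the top view the white T is at (204,196), the L at (236,156), the bar at (270,195) and the press at (333,172).

Of these, only the bare-metal block with a centred stem, scene (398,331) = top (204,196), fits the tee. I'll confirm it in one crop and measure it.

Run:
```python
from h import *
t=load("t0"); s=load("s0")
a=cv2.resize(s["im"][300:370,290:440],(600,280),interpolation=cv2.INTER_CUBIC); b=cv2.resize(t["im"][130:230,170:320],(420,280),interpolation=cv2.INTER_CUBIC)
b=cv2.resize(b,(600,400))[:300]
cv2.imwrite("pics/crop.png",np.vstack([a,b])[:,:,::-1])
print("f",t["K"][0,0],s["K"][0,0])
for n,S in (("top",t),("scene",s)):
    hsv=cv2.cvtColor(S["im"],cv2.COLOR_RGB2HSV); m=((hsv[...,1]<50)&(hsv[...,2]>140)).astype(np.uint8)
    P=cloud(S); k,l,st,c=cv2.connectedComponentsWithStats(m)
    for i in range(1,k):
        if 60<st[i,4]<2500:
            q=P[l==i]; q=q[np.isfinite(q[:,2])]
            if len(q) and 0.3<np.median(q[:,0])<0.9: print(n,c[i].round(),st[i,4],np.median(q,0).round(3), np.percentile(q[:,2],[5,95]).round(3))
    hb=((hsv[...,0]>100)&(hsv[...,0]<125)&(hsv[...,1]>120)).astype(np.uint8)
    q=P[(hb>0)]; q=q[np.isfinite(q).all(1)]; q=q[(q[:,0]>.45)&(q[:,0]<.9)&(abs(q[:,1])<.25)]
    for lo,hi in((.02,.04),(.26,.28)):
        w=q[(q[:,2]>lo)&(q[:,2]<hi)]
        if len(w)>10: print(n,"blue",lo,len(w),cv2.minAreaRect(w[:,:2].astype(np.float32)*1000))
```

```text
f 452.0370861249702 377.5209446730295
top [452.  99.] 118 [ 0.875 -0.484  0.13 ] [0.126 0.136]
top [255. 104.] 306 [0.889 0.149 0.023] [0.017 0.029]
top [354. 109.] 219 [ 0.859 -0.183  0.072] [0.025 0.115]
top [212. 116.] 80 [0.846 0.3   0.023] [0.017 0.028]
top [ 81. 141.] 276 [0.744 0.703 0.105] [-0.12   0.112]
top [235. 155.] 337 [0.709 0.222 0.032] [-0.002  0.038]
top [330. 191.] 440 [ 0.584 -0.093  0.049] [0.041 0.054]
top [432. 183.] 379 [ 0.613 -0.434  0.082] [0.004 0.089]
top [203. 195.] 374 [0.577 0.323 0.032] [-0.002  0.038]
top [270. 195.] 270 [0.574 0.098 0.031] [-0.003  0.038]
top [407. 239.] 78 [ 0.429 -0.367  0.012] [-0.003  0.02 ]
top [293. 253.] 377 [0.38  0.021 0.006] [-0.003  0.012]
top blue 0.02 915 ((650.0294799804688, -110.30509948730469), (127.32279968261719, 227.34690856933594), 86.84683227539062)
top blue 0.26 722 ((664.7215576171875, -110.99398803710938), (44.02564239501953, 138.52670288085938), 87.04161071777344)
scene [282. 154.] 81 [ 0.588 -0.143  0.299] [0.257 0.339]
scene [236. 171.] 137 [ 0.615 -0.435  0.082] [0.079 0.085]
scene [236. 184.] 164 [ 0.636 -0.412  0.049] [0.012 0.063]
scene [373. 233.] 248 [0.383 0.037 0.004] [-0.001  0.007]
scene [292. 230.] 431 [ 0.596 -0.098  0.047] [0.043 0.05 ]
scene [340. 271.] 274 [0.576 0.102 0.031] [-0.002  0.033]
scene [331. 330.] 617 [0.711 0.233 0.031] [0.001 0.034]
scene [398. 329.] 633 [0.578 0.332 0.031] [0.003 0.035]
scene blue 0.02 1038 ((652.8778076171875, -104.69788360595703), (133.48291015625, 225.45068359375), 87.31536865234375)
scene blue 0.26 595 ((667.24658203125, -105.51759338378906), (42.959327697753906, 137.6326446533203), 86.68910217285156)
```

View pics/crop.png

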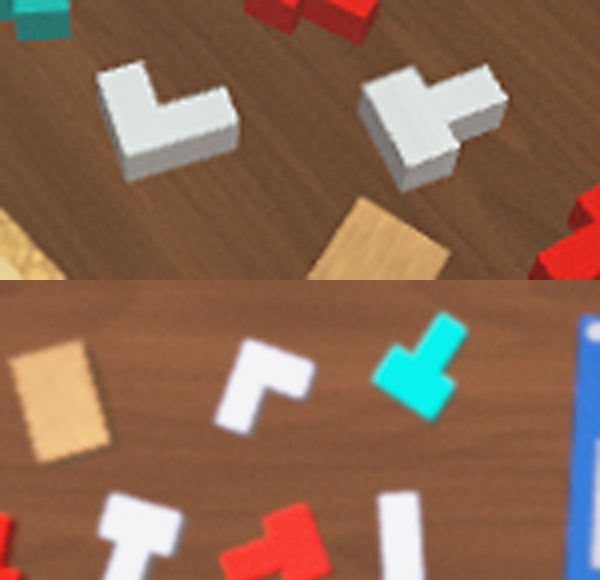

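The crop confirms it: the block at scene (398,331) has a centred stem, so it is the tee, and its neighbour at (331,330) is the L. Next I'll find where the wrist camera sits on the tool so I can plan a close look.

Run:
```python
from h import *
s=sensors.get_state(); c=eyes.calibration("wrist")
M=np.eye(4); M[:3,:3]=R.from_quat(s["eef_rot"]).as_matrix(); M[:3,3]=s["tool_pos"]
C=np.linalg.inv(M)@np.array(c["world_from_camera"]); print(C.round(4),c["fov_y"],c["dist_coeffs"],s["clock"])
# move so that the tool sits over the tee stem, 0.28 high
d=np.array([0.53,0.345,0.25])-s["tool_pos"]; print((M[:3,:3].T@d).round(4),(M[:3,:3].T@d/0.3).round(3))
```

```text
[[ 1.000e-04 -9.557e-01 -2.942e-01  7.550e-02]
 [ 1.000e+00 -0.000e+00  5.000e-04 -0.000e+00]
 [-4.000e-04 -2.942e-01  9.557e-01 -1.455e-01]
 [ 0.000e+00  0.000e+00  0.000e+00  1.000e+00]] 67.6328663657879 [0.00202237 0.         0.         0.         0.        ] 0.1
[-0.4203 -0.152  -0.0117] [-1.401 -0.507 -0.039]
```

Request:
{"name": "send_rows", "arguments": {"rows": "-0.8 -0.29 -0.02 0;-0.8 -0.29 -0.02 0;-0.8 -0.29 -0.02 0;-0.8 -0.29 -0.02 0;-0.8 -0.29 -0.02 0;-0.8 -0.29 -0.02 0;-0.8 -0.29 -0.02 0", "jaw": -1}}

```text
clock: 0.68
tool_pos: [0.3822, 0.4482, 0.2443]
eef_rot: [0.139, 0.99, -0.002, 0.003]
contact_force: [0.8, -0.4, 0.3]
opening: 0.997
finger_force: 0.0
```

Request:
{"name": "send_rows", "arguments": {"rows": "-0.6 -0.22 -0.02 0;-0.6 -0.22 -0.02 0;-0.6 -0.22 -0.02 0;-0.6 -0.22 -0.02 0;-0.6 -0.22 -0.02 0;-0.6 -0.22 -0.02 0;-0.6 -0.22 -0.02 0"}}

```text
clock: 1.27
tool_pos: [0.5307, 0.3428, 0.2501]
eef_rot: [0.135, 0.991, -0.0, -0.0]
contact_force: [0.0, -0.5, -0.1]
opening: 1.003
finger_force: 0.0
```

```bash
cat >> h.py <<'E'
def tool():
    s=sensors.get_state(); M=np.eye(4); M[:3,:3]=R.from_quat(s["eef_rot"]).as_matrix(); M[:3,3]=s["tool_pos"]; return s,M
def whites(S,pred=None):
    hsv=cv2.cvtColor(S["im"],cv2.COLOR_RGB2HSV); return ((hsv[...,1]<45)&(hsv[...,2]>130)).astype(np.uint8)
E
python3 - <<'E'
from h import *
s,M=tool(); print(s["clock"],M[:3].round(4)); snap("wrist","w1"); S=load("w1")
P=cloud(S); m=np.isfinite(P[...,2])&(abs(P[...,2]-.034)<.008); print("tops",m.sum())
print(np.median(P[m],0), S["im"][200,320])
E
```

```text
1.2667 [[-9.636e-01  2.675e-01 -4.000e-04  5.307e-01]
 [ 2.675e-01  9.636e-01 -9.000e-04  3.428e-01]
 [ 1.000e-04 -1.000e-03 -1.000e+00  2.501e-01]]
tops 12150
[0.55394706 0.34605063 0.03346555] [247 247 247]
```

View pics/w1.png

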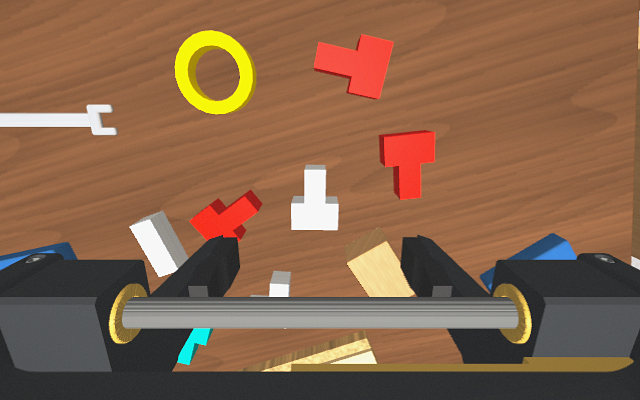

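The wrist view shows the tee at (315,200), well aligned, with its stem pointing up the image (towards the robot). The red Ts are at (225,215), (408,160) and (355,65), and the bar is at (158,243). I'll measure the tee's top face by casting its outline onto the plane.

```bash
cat >> h.py <<'E'
def tee(S,uv,z=.034,v=235):
    m=(S["im"].min(2)>=v).astype(np.uint8); k,l=cv2.connectedComponents(m); i=l[uv[1],uv[0]]
    c=max(cv2.findContours((l==i).astype(np.uint8),cv2.RETR_EXTERNAL,cv2.CHAIN_APPROX_NONE)[0],key=cv2.contourArea).reshape(-1,2)
    p=plane(S,c,z)[:,:2]; r=cv2.minAreaRect((p*1000).astype(np.float32)); return p,r,c
E
python3 - <<'E'
from h import *
S=load("w1"); s,M=tool()
print([S["im"][v,u] for u,v in((315,185),(315,172),(315,210),(315,167),(330,200))])
p,r,c=tee(S,(318,210)); print(r, c.min(0),c.max(0))
P=cloud(S); print("depth z",np.nanmedian(P[195:215,305:325,2]),"bench",np.nanmedian(P[130:150,300:320,2]))
Q=(p-M[:2,3])@M[:2,:2]; # tool frame
print("toolframe x",Q[:,0].min(),Q[:,0].max(),"y",Q[:,1].min(),Q[:,1].max())
st=Q[Q[:,0]>Q[:,0].max()-.04]; print("stem y",st[:,1].min(),st[:,1].max()); 
for lo in np.arange(Q[:,0].min(),Q[:,0].max(),.01):
  w=Q[(Q[:,0]>=lo)&(Q[:,0]<lo+.01)]; print((lo*1000).round(1),(w[:,1].min()*1000).round(1),(w[:,1].max()*1000).round(1))
E
```

```text
[array([247, 247, 247], dtype=uint8), array([247, 247, 247], dtype=uint8), array([247, 247, 247], dtype=uint8), array([164, 161, 154], dtype=uint8), array([162, 158, 151], dtype=uint8)]
((567.1199340820312, 325.062744140625), (59.73945999145508, 78.63461303710938), 74.50289916992188) [291 170] [337 229]
depth z 0.033673972176298916 bench -0.0004594713496234304
toolframe x -0.08143493182715678 -0.0026735327951002102 y -0.038881809840133785 0.0208211868045447
stem y -0.020317633648012905 0.005034577068698736
-81.4 -38.1 20.8
-71.4 -38.9 20.7
-61.4 -38.7 20.6
-51.4 -38.4 20.5
-41.4 -20.3 3.8
-31.4 -20.1 3.8
-21.4 -19.9 3.8
-11.4 -19.8 5.0
```

Request:
{"name": "send_rows", "arguments": {"rows": "-0.04 -0.03 0.4 0;-0.04 -0.03 0.4 0;-0.04 -0.03 0.4 0;-0.04 -0.03 0.4 0;-0.04 -0.03 0.4 0;-0.04 -0.03 0.4 0"}}

```text
clock: 1.82
tool_pos: [0.5386, 0.3353, 0.1327]
eef_rot: [0.132, 0.991, 0.002, 0.001]
contact_force: [-1.3, 0.2, 1.1]
opening: 1.001
finger_force: 0.0
```

Run:
```python
from h import *
s,M=tool(); snap("wrist","w2"); S=load("w2"); A=load("w1")
print(s["clock"],M[:3,3].round(4),s["contact_force"].round(1))
# seed: project stem point found before
X=M[:3,3]+M[:3,:3]@np.array([.0,0,0]); X[2]=.034
c=np.linalg.inv(S["T"])@np.r_[X,1]; uv=S["K"]@(c[:3]/c[2]); uv=uv[:2].astype(int); print(uv,S["im"][uv[1],uv[0]])
p,r,c=tee(S,tuple(uv)); print(r,c.min(0),c.max(0)); Q=(p-M[:2,3])@M[:2,:2]*1000
print("stem end x",Q[:,0].max()); st=Q[(Q[:,0]>Q[:,0].max()-35)&(Q[:,0]<Q[:,0].max()-5)]
for sg in(-1,1):
  w=st[np.sign(st[:,1]-st[:,1].mean())==sg]; print(np.polyfit(w[:,0],w[:,1],1))
# two-view height from the stem-end corners (bottom/top of each view)
_,_,c1=tee(A,(318,210))
def feat(c,S,side):
    e=c[c[:,1]<=c[:,1].min()+4]; return [e[:,0].min() if side<0 else e[:,0].max(), c[:,1].min()]
for side in(-1,1):
    a=feat(c1,A,side); b=feat(c,S,side)
    ra=A["T"][:3,:3]@rays(A,[a])[0]; rb=S["T"][:3,:3]@rays(S,[b])[0]
    k=np.linalg.lstsq(np.c_[ra,-rb],S["T"][:3,3]-A["T"][:3,3],rcond=None)[0]
    print("tri",(A["T"][:3,3]+k[0]*ra).round(4),(S["T"][:3,3]+k[1]*rb).round(4))
```

```text
1.8167 [0.5386 0.3353 0.1327] [-1.3  0.2  1.1]
[319 197] [247 247 247]
((567.1967163085938, 325.9078674316406), (59.602760314941406, 79.70136260986328), 73.05635833740234) [284 187] [350 270]
stem end x 9.448993497690367
[  0.01636473 -13.9128354 ]
[ 0.01384924 11.02350496]
tri [0.5271 0.3247 0.0299] [0.5269 0.324  0.0299]
tri [0.534  0.3487 0.0289] [0.5339 0.3489 0.0289]
```

Request:
{"name": "send_rows", "arguments": {"rows": "0 -0.005 0.1 0.002;0 -0.005 0.2 0.002;0 -0.005 0.3 0.002;0 -0.005 0.37 0.002;0 -0.005 0.4 0.002;0 -0.005 0.405 0.002;0 -0.005 0.405 0.002;0 -0.005 0.405 0.002"}}

```text
clock: 2.53
tool_pos: [0.5398, 0.3326, 0.0115]
eef_rot: [0.139, 0.99, 0.001, 0.001]
contact_force: [-0.6, -0.2, 0.1]
opening: 0.998
finger_force: 0.0
```

Request:
{"name": "send_rows", "arguments": {"rows": "0 0 0 0;0 0 0 0;0 0 0 0;0 0 0 0;0 0 0 0;0 0 0 0;0 0 0 0;0 0 0 0", "jaw": 1, "force": 50}}

```text
clock: 3.2
tool_pos: [0.5383, 0.3313, 0.0092]
eef_rot: [0.139, 0.99, 0.0, -0.0]
contact_force: [-0.2, 0.3, -0.0]
opening: 0.425
finger_force: 0.0
```

Still closing, so I'll wait a little longer and then lift.

Request:
{"name": "send_rows", "arguments": {"rows": "0 0 0 0;0 0 0 0;0 0 0 0;0 0 0 0;0 0 0 0;0 0 0 0;0 0 0 0"}}

```text
clock: 3.78
tool_pos: [0.5383, 0.3314, 0.0092]
eef_rot: [0.139, 0.99, 0.0, -0.0]
contact_force: [-0.5, 1.3, -0.1]
opening: 0.292
finger_force: 49.7
```

Request:
{"name": "send_rows", "arguments": {"rows": "0 0 -0.05 0;0 0 -0.15 0;0 0 -0.3 0;0 0 -0.42 0;0 0 -0.56 0;0 0 -0.65 0;0 0 -0.65 0;0 0 -0.65 0;0 0 -0.65 0"}}

```text
clock: 4.53
tool_pos: [0.5375, 0.3304, 0.2037]
eef_rot: [0.139, 0.99, -0.001, -0.001]
contact_force: [0.2, 0.7, -3.3]
opening: 0.289
finger_force: 49.7
```

Run:
```python
from h import *
s,M=tool(); print(s["clock"],M[:3].round(4),s["contact_force"].round(1))
# look-pose: press origin est, tool x = -press x; camera looks ahead
yaw=np.radians(-3.1); o=np.array([.626,-.106]); ex=np.array([np.cos(yaw),np.sin(yaw)])
tgt=o-ex*.15; d=np.r_[tgt,M[2,3]]-M[:3,3]; print("tool-frame shift/0.3",(M[:3,:3].T@d/.3).round(3))
a=np.arctan2(M[1,0],M[0,0]); want=yaw+np.pi; print("turn about tool z (units)", -((want-a+np.pi)%(2*np.pi)-np.pi)/(2*np.pi), np.degrees(a))
```

```text
4.5333 [[-0.9612  0.2758 -0.0017  0.5375]
 [ 0.2758  0.9612 -0.0015  0.3304]
 [ 0.0012 -0.0019 -1.      0.2037]] [ 0.2  0.7 -3.3]
tool-frame shift/0.3 [-0.197 -1.428  0.003]
turn about tool z (units) -0.03586708531840908 163.98784928537273
```

Request:
{"name": "send_rows", "arguments": {"rows": "-0.1 -0.72 0 0;-0.1 -0.72 0 0;-0.1 -0.72 0 0;-0.1 -0.72 0 0;-0.1 -0.72 0 0;-0.1 -0.72 0 0"}}

```text
clock: 5.03
tool_pos: [0.5044, 0.1055, 0.202]
eef_rot: [0.144, 0.99, -0.005, -0.003]
contact_force: [-0.1, -1.3, -2.6]
opening: 0.291
finger_force: 49.7
```

Request:
{"name": "send_rows", "arguments": {"rows": "-0.1 -0.71 0 -0.036;-0.1 -0.71 0 -0.036;-0.1 -0.71 0 -0.036;-0.1 -0.71 0 -0.036;-0.1 -0.71 0 -0.036;-0.1 -0.71 0 -0.036;-0.1 -0.71 0 -0.036;-0.1 -0.71 0 -0.036"}}

```text
clock: 5.7
tool_pos: [0.477, -0.0972, 0.2031]
eef_rot: [0.027, 1.0, 0.001, -0.001]
contact_force: [0.3, 0.7, -1.3]
opening: 0.291
finger_force: 49.7
```

Run:
```python
from h import *
s,M=tool(); print(s["clock"],M[:3].round(4),s["contact_force"].round(1),s["opening"])
snap("wrist","w3"); snap("scene","s3"); snap("top","t3")
a=cv2.imread("pics/w3.png"); b=cv2.imread("pics/s3.png")[100:300,200:520]
cv2.imwrite("pics/v3.png",np.vstack([cv2.resize(a,(480,300)),cv2.resize(b,(480,300))]))
```

```text
5.7 [[-0.9985  0.054  -0.0024  0.477 ]
 [ 0.054   0.9985  0.0013 -0.0972]
 [ 0.0024  0.0012 -1.      0.2031]] [ 0.3  0.7 -1.3] 0.2910054445771969
```

View pics/v3.png

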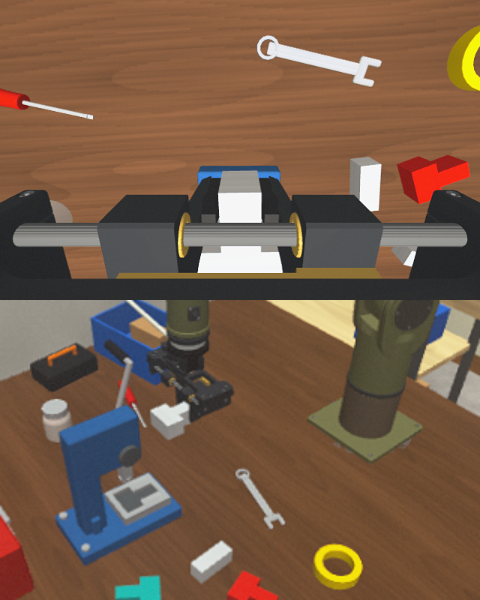

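The upper half shows the block held centrally in the fingers and hiding the nest. The lower half shows the hand in front of the press, with the nest clear at crop (135,497). I'll rise and go forward so the wrist camera sees the nest past the block, and get the hand's profile from the depth clouds.

Request:
{"name": "send_rows", "arguments": {"rows": "0 0 -0.14 0;0 0 -0.28 0;0 0 -0.36 0;-0.12 0 -0.36 0;-0.25 0 -0.36 0;-0.25 0 -0.36 0;-0.25 0 -0.36 0;-0.25 0 -0.36 0"}}

```text
clock: 6.52
tool_pos: [0.5518, -0.0998, 0.3114]
eef_rot: [0.025, 1.0, 0.0, -0.001]
contact_force: [-0.1, 0.1, -1.4]
opening: 0.287
finger_force: 49.7
```

Run:
```python
from h import *
s,M=tool(); print(s["clock"],M[:3,3].round(4)); snap("wrist","w4")
# hand profile in tool frame from earlier views
from h import load
M3=np.eye(4); M3[:3,:3]=np.array([[-.9985,.054,-.0024],[.054,.9985,.0013],[.0024,.0012,-1]]); M3[:3,3]=[.477,-.0972,.2031]
Q=np.vstack([cloud(load(n)).reshape(-1,3) for n in("s3","t3")]); Q=Q[np.isfinite(Q).all(1)]
q=(Q-M3[:3,3])@M3[:3,:3]; q=q[(abs(q[:,0])<.12)&(abs(q[:,1])<.13)]
for h in np.arange(0,.30,.02):
    w=q[(-q[:,2]>=h)&(-q[:,2]<h+.02)]
    if len(w)>5: print(round(h,2),len(w),"x",np.percentile(w[:,0],[1,99]).round(3),"y",np.percentile(w[:,1],[1,99]).round(3))
```

```text
6.5167 [ 0.5518 -0.0998  0.3114]
0.0 206 x [-0.12   0.005] y [-0.025  0.035]
0.02 371 x [-0.119 -0.001] y [-0.026  0.033]
0.04 37 x [-0.12   0.009] y [-0.024  0.033]
0.06 302 x [-0.119  0.032] y [-0.08  0.09]
0.08 445 x [-0.118  0.032] y [-0.081  0.097]
0.1 993 x [-0.11   0.033] y [-0.092  0.096]
0.12 365 x [-0.106  0.02 ] y [-0.124  0.02 ]
0.14 217 x [-0.101  0.02 ] y [-0.124  0.04 ]
0.16 169 x [-0.036  0.032] y [-0.021  0.039]
0.18 209 x [-0.038  0.03 ] y [-0.015  0.041]
0.2 211 x [-0.037  0.023] y [-0.011  0.039]
0.22 184 x [-0.036  0.021] y [-0.009  0.048]
0.24 222 x [-0.037  0.021] y [-0.014  0.043]
0.26 192 x [-0.039  0.026] y [-0.01   0.041]
0.28 268 x [-0.043  0.04 ] y [-0.021  0.052]
```

View pics/w4.png

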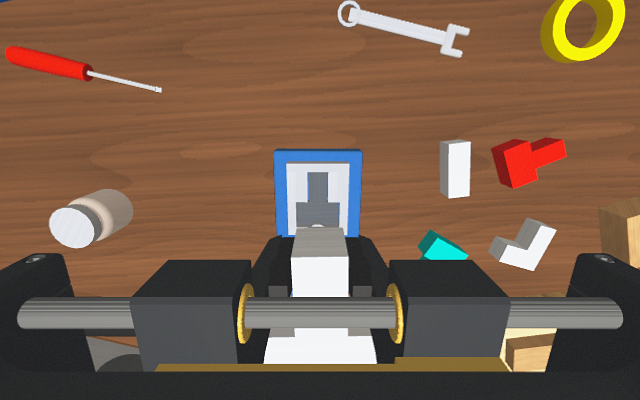

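The wrist view shows the nest rim as a light rectangle, columns 287–350 from row 163. The pocket's stem slot is at columns 307–327, rows 172–203, below it the crossbar at 296–338. I'll fit these edges sub-pixel on the rim plane.

Run:
```python
from h import *
S=load("w4"); g=S["im"].astype(int)
print(g[186,268:368].tolist()[::1] if 0 else [tuple(x) for x in g[186,270:366:2]])
print([tuple(x) for x in g[145:210:2,317]])
P=cloud(S); print("rim z", np.nanmedian(P[180:200,292:300,2]), np.nanmedian(P[180:200,335:345,2]),"foot z",np.nanmedian(P[165:200,278:283,2]),"pad z",np.nanmedian(P[185:198,313:322,2]))
```

```text
[(np.int64(148), np.int64(100), np.int64(65)), (np.int64(150), np.int64(101), np.int64(67)), (np.int64(96), np.int64(96), np.int64(117)), (np.int64(60), np.int64(128), np.int64(215)), (np.int64(60), np.int64(128), np.int64(215)), (np.int64(63), np.int64(129), np.int64(215)), (np.int64(60), np.int64(129), np.int64(214)), (np.int64(61), np.int64(129), np.int64(216)), (np.int64(87), np.int64(145), np.int64(219)), (np.int64(232), np.int64(234), np.int64(237)), (np.int64(227), np.int64(230), np.int64(236)), (np.int64(230), np.int64(232), np.int64(237)), (np.int64(227), np.int64(230), np.int64(235)), (np.int64(224), np.int64(226), np.int64(232)), (np.int64(223), np.int64(225), np.int64(232)), (np.int64(225), np.int64(227), np.int64(234)), (np.int64(221), np.int64(225), np.int64(231)), (np.int64(222), np.int64(224), np.int64(231)), (np.int64(227), np.int64(229), np.int64(236)), (np.int64(95), np.int64(133), np.int64(192)), (np.int64(115), np.int64(118), np.int64(123)), (np.int64(112), np.int64(118), np.int64(125)), (np.int64(116), np.int64(123), np.int64(128)), (np.int64(116), np.int64(121)
[... 2077 characters left out ...]
15), np.int64(120), np.int64(126)), (np.int64(112), np.int64(120), np.int64(126)), (np.int64(111), np.int64(118), np.int64(124)), (np.int64(114), np.int64(121), np.int64(126)), (np.int64(115), np.int64(120), np.int64(126)), (np.int64(114), np.int64(120), np.int64(126)), (np.int64(113), np.int64(118), np.int64(125)), (np.int64(114), np.int64(119), np.int64(127)), (np.int64(113), np.int64(117), np.int64(124)), (np.int64(119), np.int64(122), np.int64(130)), (np.int64(110), np.int64(115), np.int64(120)), (np.int64(114), np.int64(120), np.int64(127)), (np.int64(116), np.int64(121), np.int64(129))]
rim z 0.049583515248856014 0.04960231503702628 foot z 0.029635602868987698 pad z 0.04299991921943164
```

```bash
cat >> h.py <<'E'
def cross(line,th,lo,hi,first=True):
    idx=[i for i in range(lo,hi) if (line[i]-th)*(line[i+1]-th)<=0 and line[i]!=line[i+1]]
    if not idx: return None
    i=idx[0] if first else idx[-1]; return i+(th-line[i])/(line[i+1]-line[i])
def edge(S,rows,lo,hi,th,z,first=True,col=False,ch=0):
    g=S["im"][...,ch].astype(float); uv=[]
    for r in rows:
        c=cross(g[:,r] if col else g[r],th,lo,hi,first)
        if c is not None: uv.append((r,c) if col else (c,r))
    return plane(S,uv,z)
E
python3 - <<'E'
from h import *
S=load("w4"); s,M=tool(); T=lambda p:(p-M[:3,3])@M[:3,:3]*1000
fit=lambda p,a,b:np.polyfit(p[:,a],p[:,b],1)
z=.05; E={}
for n,a in dict(outL=(range(172,226),282,294,143),slL=(range(178,200),302,312,170),slR=(range(178,200),322,332,170),outR=(range(172,226),344,356,143),cbL=(range(207,222),291,301,170),cbR=(range(207,222),333,343,170)).items():
    p=T(edge(S,a[0],a[1],a[2],a[3],z)); k=fit(p,0,1); E[n]=k; print(n,len(p),"slope deg",np.degrees(k[0]).round(2),"y@x=0",k[1].round(2),"y@mean",p[:,1].mean().round(2),"x",p[:,0].min().round(0),p[:,0].max().round(0), "res",np.std(p[:,1]-np.polyval(k,p[:,0])).round(2))
for n,a in dict(front=(range(292,345),160,168,190),slF=(range(311,324),168,178,170),cbF=(list(range(298,304))+list(range(330,336)),198,208,170)).items():
    p=T(edge(S,a[0],a[1],a[2],a[3],z,col=True)); k=fit(p,1,0); print(n,len(p),"slope",np.degrees(k[0]).round(2),"x@y=0",k[1].round(2))
g=S["im"][...,0]; print(g[222:300:6,320].tolist()); print(g[270,280:362:2].tolist())
E
```

```text
outL 54 slope deg 0.08 y@x=0 -46.26 y@mean -46.33 x -93.0 -13.0 res 0.12
slL 22 slope deg 0.13 y@x=0 -17.12 y@mean -17.2 x -53.0 -22.0 res 0.12
slR 22 slope deg -0.33 y@x=0 11.57 y@mean 11.78 x -53.0 -22.0 res 0.04
outR 54 slope deg 0.15 y@x=0 41.07 y@mean 40.93 x -92.0 -13.0 res 0.11
cbL 15 slope deg 0.65 y@x=0 -33.41 y@mean -34.27 x -86.0 -65.0 res 0.08
cbR 15 slope deg 1.11 y@x=0 30.15 y@mean 28.69 x -86.0 -65.0 res 0.14
front 53 slope -0.01 x@y=0 -1.24
slF 13 slope 0.04 x@y=0 -12.7
cbF 12 slope -0.63 x@y=0 -56.78
[118, 153, 149, 150, 150, 150, 246, 244, 244, 244, 244, 244, 245]
[40, 41, 38, 40, 39, 26, 248, 244, 244, 244, 244, 244, 244, 244, 244, 244, 244, 244, 244, 244, 244, 244, 244, 244, 244, 244, 244, 244, 244, 244, 244, 244, 244, 245, 153, 32, 34, 36, 41, 41, 39]
```

Run:
```python
from h import *
S=load("w4"); s,M=tool(); T=lambda p:(p-M[:3,3])@M[:3,:3]*1000
z=M[2,3]+.0255
for n,lo,hi in(("L",284,300),("R",340,356)):
    p=T(edge(S,range(260,282),lo,hi,140,z)); k=np.polyfit(p[:,0],p[:,1],1); print(n,np.degrees(k[0]).round(2),p[:,1].mean().round(2),p[:,0].mean().round(1))
p=T(edge(S,range(300,340),245,268,200,z,col=True)); print("stem end x",np.polyfit(p[:,1],p[:,0],1))
P=cloud(S); print("top z rel",np.nanmedian(P[262:280,310:330,2])-M[2,3], "bottom edge z of end face", np.nanmedian(P[232:236,305:335,2])-M[2,3])
print(M[:3,3].round(4),s["clock"])
```

```text
L -1.39 -12.73 3.5
R -1.15 13.27 3.5
stem end x [ 0.01165513 10.53785652]
top z rel 0.02429067151007347 bottom edge z of end face -0.001422429334295261
[ 0.5514 -0.1003  0.3116] 6.5667
```

Request:
{"name": "send_rows", "arguments": {"rows": "0.12 -0.01 0 0.003;0.12 -0.01 0.05 0.003;0.12 -0.01 0.18 0.003;0.12 -0.01 0.31 0.003;0.12 -0.01 0.44 0.003;0.12 -0.01 0.57 0.003;0.12 -0.01 0.7 0.003;0.12 -0.01 0.8 0.003;0.12 -0.01 0.81 0.003;0.12 -0.01 0.81 0.003"}}

```text
clock: 7.4
tool_pos: [0.5149, -0.1021, 0.0685]
eef_rot: [0.035, 0.999, 0.0, -0.002]
contact_force: [-0.1, -0.5, -1.7]
opening: 0.288
finger_force: 49.7
```

Run:
```python
from h import *
s,M=tool(); print(s["clock"],M[:3].round(4),s["contact_force"].round(1),s["q"].round(2))
snap("wrist","w5");snap("scene","s5")
a=cv2.imread("pics/w5.png"); b=cv2.imread("pics/s5.png")[110:290,200:440]
cv2.imwrite("pics/v5.png",np.vstack([cv2.resize(a,(400,250)),cv2.resize(b,(400,300))]))
```

```text
7.4 [[-9.975e-01  7.090e-02 -4.000e-03  5.149e-01]
 [ 7.090e-02  9.975e-01  4.000e-04 -1.021e-01]
 [ 4.000e-03  1.000e-04 -1.000e+00  6.850e-02]] [-0.1 -0.5 -1.7] [ 0.24  0.84 -0.22  1.99  0.48  0.37  1.14]
```

View pics/v5.png

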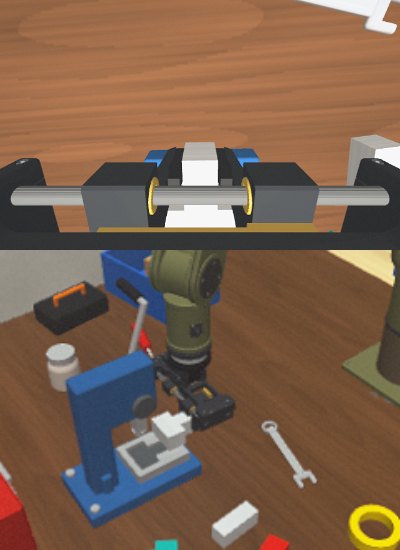

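The upper half shows the block level in the fingers. The lower half shows its nose just in front of the nest, with the wrist clear of the lever. Now I'll go forward and set it on the rim.

Request:
{"name": "send_rows", "arguments": {"rows": "-0.03 0.001 0 0;-0.06 0.002 0 0;-0.096 0.002 0 0;-0.096 0.002 0 0;-0.096 0.002 0.01 0;-0.096 0.002 0.02 0;-0.096 0.002 0.025 0;-0.096 0.002 0.029 0;-0.096 0.002 0.029 0"}}

```text
clock: 8.25
tool_pos: [0.5446, -0.1041, 0.0602]
eef_rot: [0.036, 0.999, -0.0, -0.001]
contact_force: [-0.3, 0.6, -2.0]
opening: 0.293
finger_force: 49.7
```

Run:
```python
from h import *
s,M=tool(); print(s["clock"],M[:3,3].round(4),s["contact_force"].round(1),s["moment"].round(2))
```

```text
8.25 [ 0.5446 -0.1041  0.0602] [-0.3  0.6 -2. ] [0.01 0.03 0.03]
```

Request:
{"name": "send_rows", "arguments": {"rows": "0 0 0.002 0;0 0 0.004 0;0 0 0.004 0"}}

```text
clock: 8.5
tool_pos: [0.5452, -0.1041, 0.0592]
eef_rot: [0.036, 0.999, 0.0, -0.0]
contact_force: [-0.4, -0.7, -0.8]
opening: 0.29
finger_force: 49.7
```

Request:
{"name": "send_rows", "arguments": {"rows": "0 0 0.002 0;0 0 0.002 0"}}

```text
clock: 8.67
tool_pos: [0.5452, -0.1041, 0.0591]
eef_rot: [0.036, 0.999, -0.0, 0.0]
contact_force: [-2.2, -0.2, 3.4]
opening: 0.289
finger_force: 49.7
```

Request:
{"name": "send_rows", "arguments": {"rows": "0 0 0 0;0 0 0 0;0 0 0 0;0 0 0 0;0 0 0 0;0 0 0 0", "jaw": -1}}

```text
clock: 9.17
tool_pos: [0.5454, -0.1041, 0.0586]
eef_rot: [0.036, 0.999, 0.0, 0.0]
contact_force: [-1.0, -0.4, -0.4]
opening: 0.722
finger_force: 0.0
```

Request:
{"name": "send_rows", "arguments": {"rows": "0.06 0 0 0;0.12 0 0 0;0.13 0 -0.05 0;0.13 0 -0.15 0;0.13 0 -0.28 0;0.13 0 -0.4 0;0.13 0 -0.53 0;0.13 0 -0.64 0;0.13 0 -0.64 0;0.13 0 -0.64 0"}}

```text
clock: 10.0
tool_pos: [0.5075, -0.1015, 0.2525]
eef_rot: [0.036, 0.999, -0.0, 0.002]
contact_force: [-0.3, -0.9, -1.1]
opening: 1.002
finger_force: 0.0
```

Run:
```python
from h import *
s,M=tool(); print(s["clock"],M[:3].round(4)); snap("wrist","w6")
a=cv2.imread("pics/w6.png"); cv2.imwrite("pics/v6.png",cv2.resize(a[180:300,240:400],(800,600),interpolation=cv2.INTER_CUBIC))
```

```text
10.0 [[-9.974e-01  7.240e-02  4.500e-03  5.075e-01]
 [ 7.240e-02  9.974e-01 -7.000e-04 -1.015e-01]
 [-4.500e-03 -4.000e-04 -1.000e+00  2.525e-01]]
```

View pics/v6.png

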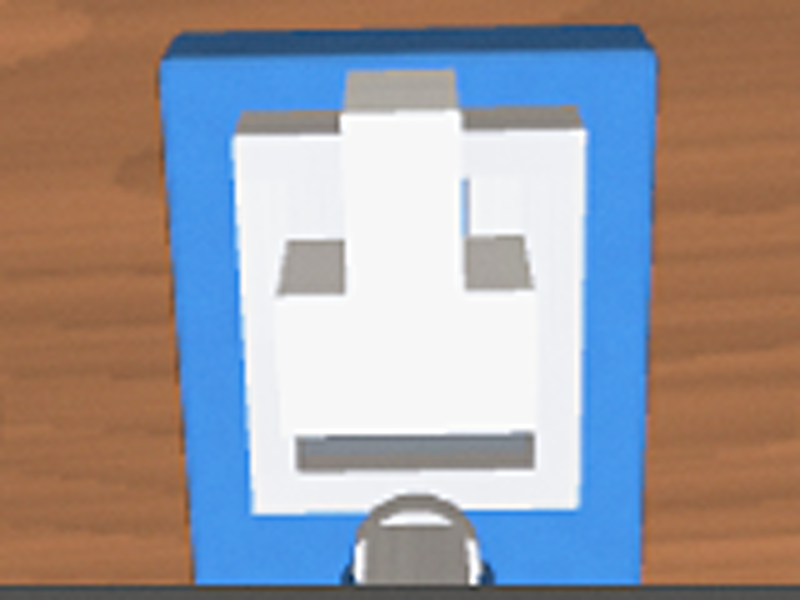

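The block lies on the nest rim, set back towards the front. Its stem runs from crop (345,110) to (463,290) and its crossbar's far edge is at crop row 432, with the open pocket gap behind. Next I'll measure the block against the nest in this one image.

```bash
cat > rel.py <<'E'
from h import *
def run(S,M,ranges):
    T=lambda p:(p-M[:3,3])@M[:3,:3]*1000; o={}
    for n,(rg,lo,hi,th,z,col,ch) in ranges.items():
        p=T(edge(S,rg,lo,hi,th,z,col=col,ch=ch)); a,b=(1,0) if col else (0,1)
        k=np.polyfit(p[:,a],p[:,b],1); r=p[:,b]-np.polyval(k,p[:,a]); p=p[abs(r)<2*r.std()+.05]; k=np.polyfit(p[:,a],p[:,b],1); o[n]=k
        print(n,len(p),"deg",np.degrees(k[0]).round(2),"mean",p[:,b].mean().round(2),"at",p[:,a].min().round(0),p[:,a].max().round(0),"res",np.std(p[:,b]-np.polyval(k,p[:,a])).round(2))
    return o
E
python3 - <<'E'
from rel import *
S=load("w6"); s,M=tool()
g=S["im"]; print(g[215,300:342,0].tolist()); print(g[250,284:360:1,0].tolist()); print(g[196:242,296,0].tolist()); print(g[258:290,310,0].tolist()); print(g[190:206,320,0].tolist())
o=run(S,M,dict(outL=(range(210,278),284,296,143,.05,0,0),outR=(range(210,278),350,362,143,.05,0,0),
 cbBackL=(range(298,308),232,242,200,.084,1,0),cbBackR=(range(335,346),232,242,200,.084,1,0),cbFar=(range(302,345),262,270,200,.084,1,0),stEnd=(range(311,330),199,205,200,.084,1,0),nestF=(list(range(290,305))+list(range(335,354)),203,210,190,.05,1,0),nestB=(list(range(294,308))+list(range(338,354)),279,286,143,.05,1,0)))
E
```

```text
[239, 239, 239, 239, 239, 239, 239, 239, 243, 247, 247, 247, 247, 247, 247, 247, 247, 247, 247, 247, 247, 247, 247, 247, 247, 247, 247, 247, 247, 247, 248, 249, 223, 215, 239, 241, 240, 241, 240, 241, 241, 240]
[71, 70, 72, 66, 105, 241, 242, 239, 239, 239, 239, 245, 247, 247, 247, 247, 247, 247, 247, 247, 247, 247, 247, 247, 247, 247, 247, 247, 247, 247, 247, 247, 247, 247, 247, 247, 247, 247, 247, 247, 247, 247, 247, 247, 247, 247, 247, 247, 247, 247, 247, 247, 247, 247, 247, 247, 247, 247, 247, 247, 247, 247, 248, 243, 238, 239, 238, 239, 239, 238, 240, 247, 143, 62, 73, 68]
[70, 73, 72, 68, 66, 80, 133, 145, 141, 134, 153, 233, 241, 240, 239, 239, 239, 239, 239, 239, 242, 243, 243, 243, 242, 242, 242, 242, 242, 242, 242, 244, 244, 238, 237, 212, 209, 191, 183, 185, 175, 165, 164, 221, 250, 247]
[247, 247, 247, 247, 247, 247, 247, 249, 255, 115, 130, 132, 129, 140, 137, 143, 212, 243, 239, 238, 238, 238, 240, 242, 164, 58, 67, 68, 64, 64, 64, 64]
[54, 71, 69, 88, 178, 173, 172, 169, 174, 174, 174, 176, 226, 250, 247, 247]
outL 68 deg -1.08 mean -40.76 at -145.0 -50.0 res 0.13
outR 68 deg -1.14 mean 46.92 at -145.0 -50.0 res 0.1
cbBackL 10 deg -0.05 mean -72.49 at -25.0 -15.0 res 0.02
cbBackR 11 deg 1.17 mean -71.39 at 18.0 29.0 res 0.07
cbFar 41 deg 0.62 mean -108.82 at -21.0 26.0 res 0.11
stEnd 19 deg 2.48 mean -28.11 at -10.0 10.0 res 0.15
nestF 34 deg 1.12 mean -44.76 at -37.0 41.0 res 0.07
nestB 30 deg 1.22 mean -152.21 at -34.0 45.0 res 0.1
```

Run:
```python
from rel import *
S=load("w6"); s,M=tool()
o=run(S,M,dict(outL=(range(210,278),284,296,143,.05,0,0),outR=(range(210,278),350,362,143,.05,0,0),
 cL=(range(242,264),291,299,243.5,.084,0,0),cR=(range(242,264),343,351,243.5,.084,0,0),sL=(range(205,226),304,312,243.5,.084,0,0),sR=(range(205,226),329,335,235,.084,0,0)))
c=(o["outL"]+o["outR"])/2
for n in"cs":
    m=(o[n+"L"]+o[n+"R"])/2; x=-90. if n=="c" else -45.
    print(n,"block y - nest y at x",x,(np.polyval(m,x)-np.polyval(c,x)).round(2),"width",np.polyval(o[n+"R"],x)-np.polyval(o[n+"L"],x))
```

```text
outL 68 deg -1.08 mean -40.76 at -145.0 -50.0 res 0.13
outR 68 deg -1.14 mean 46.92 at -145.0 -50.0 res 0.1
cL 22 deg -2.67 mean -28.8 at -104.0 -77.0 res 0.15
cR 22 deg -0.81 mean 31.73 at -104.0 -77.0 res 0.08
sL 19 deg -1.88 mean -12.89 at -56.0 -32.0 res 0.19
sR 13 deg 0.01 mean 13.07 at -56.0 -32.0 res 0.12
c block y - nest y at x -90.0 -1.51 width 60.55689327063679
s block y - nest y at x -45.0 -2.0 width 25.957867197435576
```

The block sits 1.5–2 mm to the right of the nest's centreline, and its yaw agrees with the nest's within half a degree. I'll regrip the stem end, correct it, and slide it forward.

Request:
{"name": "send_rows", "arguments": {"rows": "0 0 0.13 0;0 0 0.26 0;0 0 0.39 0;0 0 0.52 0;0 0 0.635 0;0 0 0.635 0;-0.05 0 0.635 0;-0.095 0 0.635 0;-0.095 0 0.635 0;-0.095 0 0.635 0"}}

```text
clock: 10.88
tool_pos: [0.5348, -0.1034, 0.0608]
eef_rot: [0.036, 0.999, 0.0, 0.0]
contact_force: [-1.3, -0.3, 0.4]
opening: 0.999
finger_force: 0.0
```

Request:
{"name": "send_rows", "arguments": {"rows": "0 0 0 0;0 0 0 0;0 0 0 0;0 0 0 0;0 0 0 0;0 0 0 0;0 0 0 0;0 0 0 0;0 0 0 0;0 0 0 0", "jaw": 1, "force": 40}}

```text
clock: 11.72
tool_pos: [0.5348, -0.1033, 0.0602]
eef_rot: [0.036, 0.999, 0.0, -0.0]
contact_force: [-0.2, 0.2, 0.0]
opening: 0.293
finger_force: 40.0
```

Request:
{"name": "send_rows", "arguments": {"rows": "0 0 0 0;0 0 0 0;0 0 0 0;0 0 0 0"}}

```text
clock: 12.05
tool_pos: [0.5348, -0.1033, 0.0602]
eef_rot: [0.036, 0.999, 0.0, -0.0]
contact_force: [0.0, 0.7, 0.0]
opening: 0.285
finger_force: 40.0
```

Request:
{"name": "send_rows", "arguments": {"rows": "0 0.003 0 0;-0.01 0.007 0 0;-0.02 0.007 0 0;-0.03 0.007 0 0;-0.04 0.007 0 0;-0.047 0.007 0 0;-0.047 0.007 0 0;-0.047 0.007 0 0"}}

```text
clock: 12.72
tool_pos: [0.55, -0.1022, 0.0602]
eef_rot: [0.036, 0.999, 0.0, 0.001]
contact_force: [1.4, 0.3, -1.3]
opening: 0.286
finger_force: 40.0
```

Run:
```python
from h import *
s,M=tool(); print(s["clock"],M[:3].round(4),s["contact_force"].round(1)); x=M[0,3]; print("nest line y here",-.1057-.0531*(x-.605))
```

```text
12.7167 [[-9.974e-01  7.190e-02  1.600e-03  5.500e-01]
 [ 7.190e-02  9.974e-01  4.000e-04 -1.022e-01]
 [-1.600e-03  6.000e-04 -1.000e+00  6.020e-02]] [ 1.4  0.3 -1.3]
nest line y here -0.10277831087790099
```

Request:
{"name": "send_rows", "arguments": {"rows": "0 0 0 0;0 0 0 0;0 0 0 0;0 0 0 0;0.06 0 0 0;0.12 0 0 0;0.15 0 0 0", "jaw": -1}}

```text
clock: 13.3
tool_pos: [0.5017, -0.0991, 0.0602]
eef_rot: [0.036, 0.999, -0.0, -0.001]
contact_force: [-1.9, -0.3, -0.1]
opening: 0.795
finger_force: 0.0
```

Request:
{"name": "send_rows", "arguments": {"rows": "0 0 -0.13 0;0 0 -0.26 0;0 0 -0.39 0;0 0 -0.52 0;0 0 -0.63 0;0 0 -0.63 0;0 0 -0.63 0;0 0 -0.63 0"}}

```text
clock: 13.97
tool_pos: [0.5035, -0.0993, 0.2487]
eef_rot: [0.036, 0.999, -0.0, -0.0]
contact_force: [-0.5, 0.2, -0.1]
opening: 1.002
finger_force: 0.0
```

Run:
```python
from h import *
s,M=tool(); print(s["clock"],M[:3].round(4)); snap("wrist","w7"); S=load("w7"); g=S["im"]
for z,pts in((.05,((-75.5,43.5),(-75.5,-43.5),(31.5,43.5),(31.5,-43.5))),(.084,((-82,13),(-82,-13),(-38,13),(-38,30),(-38,-30),(-2,30),(-2,-30)))):
    th=-.0531; O=np.array([.6265,-.1068]) 
    for a,b in pts:
        w=np.r_[O+np.array([np.cos(th)*a-np.sin(th)*b,np.sin(th)*a+np.cos(th)*b])/1000,z,1]; c=np.linalg.inv(S["T"])@w; print((a,b),(S["K"]@(c[:3]/c[2]))[:2].round(1))
print(g[225,300:345,0].tolist()); print(g[258,280:362,0].tolist()); print(g[195:262,300,0].tolist()); print(g[195:290,320,0].tolist())
```

```text
13.9667 [[-9.974e-01  7.210e-02 -1.000e-03  5.035e-01]
 [ 7.210e-02  9.974e-01 -2.000e-04 -9.930e-02]
 [ 1.000e-03 -3.000e-04 -1.000e+00  2.487e-01]]
(-75.5, 43.5) [355.3 210.3]
(-75.5, -43.5) [284.2 211.6]
(31.5, 43.5) [354.  286.3]
(31.5, -43.5) [288.5 287.4]
(-82, 13) [331.3 215.6]
(-82, -13) [307.9 216. ]
(-38, 13) [331.6 251.4]
(-38, 30) [346.4 251.2]
(-38, -30) [294.3 252.1]
(-2, 30) [346.2 278.6]
(-2, -30) [295.6 279.4]
[238, 239, 236, 238, 238, 238, 239, 239, 226, 248, 247, 247, 247, 247, 247, 247, 247, 247, 247, 247, 247, 247, 247, 247, 247, 247, 247, 247, 247, 247, 247, 247, 243, 241, 241, 241, 241, 242, 242, 240, 241, 241, 239, 237, 239]
[68, 68, 68, 74, 66, 67, 57, 201, 239, 238, 238, 237, 237, 236, 237, 247, 248, 248, 248, 248, 247, 247, 247, 247, 247, 247, 248, 248, 247, 247, 247, 247, 247, 247, 247, 247, 247, 247, 247, 247, 247, 247, 247, 247, 247, 247, 247, 247, 247, 247, 247, 247, 247, 247, 247, 247, 247, 247, 247, 247, 247, 247, 247, 247, 247, 247, 248, 243, 236, 237, 237, 237, 238, 241, 227, 116, 65, 71, 70, 71, 69, 72]
[51, 73, 69, 72, 67, 69, 69, 72, 65, 68, 66, 80, 148, 141, 138, 134, 149, 230, 240, 238, 238, 238, 238, 238, 238, 238, 238, 238, 238, 238, 238, 239, 238, 238, 238, 238, 238, 238, 238, 238, 237, 237, 237, 238, 238, 237, 237, 239, 240, 159, 161, 166, 166, 164, 163, 164, 162, 163, 163, 162, 165, 220, 250, 247, 247, 247, 247]
[53, 73, 72, 71, 68, 69, 71, 72, 69, 69, 70, 111, 144, 137, 138, 146, 168, 168, 167, 164, 166, 171, 171, 170, 167, 197, 252, 248, 247, 247, 247, 247, 247, 247, 247, 247, 247, 247, 247, 247, 247, 247, 247, 247, 247, 247, 247, 247, 247, 247, 247, 247, 247, 247, 247, 247, 247, 247, 247, 247, 247, 247, 247, 247, 247, 247, 247, 247, 247, 247, 247, 247, 247, 247, 247, 247, 247, 247, 247, 247, 247, 247, 247, 247, 247, 246, 247, 247, 247, 239, 131, 134, 133, 154, 247]
```

Run:
```python
from rel import *
S=load("w7"); s,M=tool()
o=run(S,M,dict(outL=(range(216,282),281,292,143,.05,0,0),outR=(range(216,282),350,360,143,.05,0,0),
 nestF=(list(range(287,304))+list(range(336,353)),208,216,190,.05,1,0),nestB=(list(range(290,304))+list(range(339,352)),283,292,143,.05,1,0),
 cL=(range(259,282),291,299,243,.084,0,0),cR=(range(259,282),343,351,243,.084,0,0),sL=(range(223,253),303,312,243.5,.084,0,0),sR=(range(223,253),329,335,244.5,.084,0,0),
 cbBackL=(range(297,306),252,260,200,.084,1,0),cbBackR=(range(334,345),252,260,200,.084,1,0),cbFar=(range(300,345),280,288,195,.084,1,0),stEnd=(range(311,330),216,224,210,.084,1,0)))
c=(o["outL"]+o["outR"])/2
for n in"cs":
    m=(o[n+"L"]+o[n+"R"])/2; x=-90. if n=="c" else -60.
    print(n,"block y - nest y at x",x,(np.polyval(m,x)-np.polyval(c,x)).round(2),"width",(np.polyval(o[n+"R"],x)-np.polyval(o[n+"L"],x)).round(2))
m=(o["sL"]+o["sR"])/2;print("stem slope deg",np.degrees(m[0]),"nest",np.degrees(c[0]))
L=np.polyval(o["cbBackL"],-20);Rr=np.polyval(o["cbBackR"],24);print("cbBack deg",np.degrees((Rr-L)/44))
```

```text
outL 66 deg -1.09 mean -42.94 at -147.0 -55.0 res 0.12
outR 66 deg -1.14 mean 44.69 at -147.0 -55.0 res 0.1
nestF 34 deg 1.08 mean -48.72 at -40.0 39.0 res 0.08
nestB 27 deg 1.11 mean -155.97 at -40.0 41.0 res 0.09
cL 23 deg -1.42 mean -28.65 at -125.0 -95.0 res 0.19
cR 23 deg -1.14 mean 31.74 at -125.0 -95.0 res 0.08
sL 29 deg -1.75 mean -11.85 at -86.0 -51.0 res 0.17
sR 30 deg 0.31 mean 13.52 at -86.0 -51.0 res 0.37
cbBackL 8 deg 0.13 mean -91.14 at -25.0 -17.0 res 0.02
cbBackR 11 deg 1.4 mean -90.54 at 16.0 28.0 res 0.05
cbFar 45 deg 1.21 mean -131.74 at -24.0 29.0 res 1.3
stEnd 19 deg 1.85 mean -47.21 at -10.0 10.0 res 0.16
c block y - nest y at x -90.0 0.42 width 60.49
s block y - nest y at x -60.0 0.63 width 25.67
stem slope deg -0.7239509229479295 nest -1.1156518699471643
cbBack deg 0.8258930096743273
```

The block is now within 0.5 mm and 0.4° of the nest's centreline, about 15 mm short of its place. Next I'll shut the fingers, square up and push it in from the front, with the hand offset away from the lever.

Request:
{"name": "send_rows", "arguments": {"rows": "0 0.017 0.1 -0.003;0 0.017 0.2 -0.003;0 0.017 0.3 -0.003;0 0.017 0.4 -0.003;0 0.017 0.5 -0.003;0 0.017 0.6 -0.003;0 0.017 0.637 -0.003;0 0.017 0.637 -0.003;0 0.017 0.637 -0.003;0 0.017 0.637 -0.003", "jaw": 1}}

```text
clock: 14.85
tool_pos: [0.5045, -0.0938, 0.0582]
eef_rot: [0.026, 1.0, 0.0, -0.0]
contact_force: [0.2, -0.2, -0.0]
opening: 0.268
finger_force: 0.0
```

Request:
{"name": "send_rows", "arguments": {"rows": "-0.05 0 0 0;-0.1 0 0 0;-0.114 0 0 0;-0.114 0 0 0"}}

```text
clock: 15.18
tool_pos: [0.5403, -0.096, 0.0591]
eef_rot: [0.027, 1.0, 0.0, 0.002]
contact_force: [-1.3, 0.7, -0.2]
opening: 0.009
finger_force: 0.0
```

Request:
{"name": "send_rows", "arguments": {"rows": "-0.007 0 0 0;-0.014 0 0 0;-0.02 0 0 0;-0.027 0 0 0;-0.027 0 0 0"}}

```text
clock: 15.6
tool_pos: [0.5466, -0.0963, 0.0581]
eef_rot: [0.027, 1.0, -0.0, -0.0]
contact_force: [-0.6, 0.1, 1.0]
opening: 0.008
finger_force: 0.6
```

Request:
{"name": "send_rows", "arguments": {"rows": "-0.005 0 0 0;-0.01 0 0 0;-0.015 0 0 0;-0.02 0 0 0;-0.02 0 0 0"}}

```text
clock: 16.02
tool_pos: [0.5536, -0.0964, 0.0581]
eef_rot: [0.027, 1.0, 0.0, 0.001]
contact_force: [0.7, 0.4, 0.0]
opening: 0.005
finger_force: 0.1
```

Request:
{"name": "send_rows", "arguments": {"rows": "-0.003 0 0 0;-0.006 0 0 0;-0.009 0 0 0;-0.009 0 0 0;-0.009 0 0 0"}}

```text
clock: 16.43
tool_pos: [0.5556, -0.0967, 0.0581]
eef_rot: [0.027, 1.0, 0.0, 0.0]
contact_force: [-0.7, 0.1, 0.9]
opening: 0.004
finger_force: 0.3
```

Run:
```python
from h import *
s,M=tool(); print(s["clock"],M[:3,3].round(4),s["contact_force"].round(1),s["moment"].round(2)); snap("scene","s8")
S=load("s8"); P=cloud(S); q=P[np.isfinite(P).all(2)&(S["im"].min(2)>200)]
th=-.0531; O=np.array([.6265,-.1068]); d=(q[:,:2]-O); px=(d[:,0]*np.cos(th)+d[:,1]*np.sin(th))*1000; py=(-d[:,0]*np.sin(th)+d[:,1]*np.cos(th))*1000
m=(px>-100)&(px<30)&(abs(py)<45)&(q[:,2]>.06)&(q[:,2]<.1); print(m.sum(),np.percentile(px[m],[1,99]).round(1),np.percentile(py[m],[1,99]).round(1))
for a,b in((-60,-45),(-45,-30),(-30,-18),(-18,0),(0,20)):
    k=m&(px>a)&(px<b); print(a,b,k.sum(),np.median(q[k,2]).round(4) if k.sum() else "")
```

```text
16.4333 [ 0.5556 -0.0967  0.0581] [-0.7  0.1  0.9] [0.01 0.11 0.02]
198 [-58.3  17.7] [-27.3  27.5]
-60 -45 24 0.0798
-45 -30 26 0.0789
-30 -18 19 0.0792
-18 0 55 0.079
0 20 74 0.0787
```

Request:
{"name": "send_rows", "arguments": {"rows": "-0.003 0 0 0;-0.006 0 0 0;-0.006 0 0 0"}}

```text
clock: 16.73
tool_pos: [0.5561, -0.0968, 0.0579]
eef_rot: [0.027, 1.0, -0.0, -0.001]
contact_force: [-3.4, 0.1, 0.5]
opening: 0.005
finger_force: 1.8
```

Request:
{"name": "send_rows", "arguments": {"rows": "-0.003 0 0 0;-0.003 0 0 0"}}

```text
clock: 16.9
tool_pos: [0.5562, -0.0969, 0.0578]
eef_rot: [0.027, 1.0, -0.0, -0.002]
contact_force: [-6.4, -0.3, 2.9]
opening: 0.005
finger_force: 2.7
```

It has stopped hard against the pocket wall. I'll back off and check that it lies flat.

Request:
{"name": "send_rows", "arguments": {"rows": "0.03 0 0 0;0.1 0 0 0;0.17 0 0 0;0.17 -0.017 -0.13 0;0.17 -0.017 -0.26 0;0.17 -0.017 -0.39 0;0.17 -0.017 -0.52 0;0.17 -0.017 -0.63 0;0.17 -0.017 -0.63 0;0.17 -0.017 -0.63 0", "jaw": -1}}

```text
clock: 17.73
tool_pos: [0.5093, -0.0993, 0.2493]
eef_rot: [0.027, 1.0, -0.0, 0.004]
contact_force: [-0.1, -0.1, 0.3]
opening: 0.741
finger_force: 0.0
```

Run:
```python
from rel import *
s,M=tool(); print(s["clock"],M[:3,3].round(4)); snap("wrist","w9"); S=load("w9"); P=cloud(S)
O=np.array([.6265,-.1068]); th=-.0531
q=P[np.isfinite(P).all(2)&(S["im"].min(2)>200)]; d=q[:,:2]-O; px=(d[:,0]*np.cos(th)+d[:,1]*np.sin(th))*1000; py=(-d[:,0]*np.sin(th)+d[:,1]*np.cos(th))*1000
for a,b,c in((-60,-45,10),(-45,-30,10),(-15,0,8),(-15,0,-99),(0,15,-99)):
    for lo,hi in((-25,-3),(3,25)):
        k=(px>a)&(px<b)&(py>lo)&(py<hi)&(q[:,2]>.06)&(q[:,2]<.1); print((a,b),(lo,hi),k.sum(),np.median(q[k,2]).round(4) if k.sum() else "")
k=(q[:,2]>.065)&(q[:,2]<.09)&(px>-90)&(px<30)&(abs(py)<40); print(np.percentile(px[k],[.5,99.5]),np.percentile(py[k],[.5,99.5]))
k=(q[:,2]>.045)&(q[:,2]<.055)&(abs(px)<90)&(abs(py)<50); print("rim",np.median(q[k,2]))
a=cv2.imread("pics/w9.png"); cv2.imwrite("pics/v9.png",cv2.resize(a[190:310,240:400],(640,480),interpolation=cv2.INTER_CUBIC))
```

```text
17.7333 [ 0.5093 -0.0993  0.2493]
(-60, -45) (-25, -3) 134 0.0806
(-60, -45) (3, 25) 84 0.083
(-45, -30) (-25, -3) 130 0.0805
(-45, -30) (3, 25) 83 0.0828
(-15, 0) (-25, -3) 203 0.0795
(-15, 0) (3, 25) 213 0.0838
(-15, 0) (-25, -3) 203 0.0795
(-15, 0) (3, 25) 213 0.0838
(0, 15) (-25, -3) 168 0.0792
(0, 15) (3, 25) 158 0.084
[-59.69979451  19.32186889] [-31.38449417  27.8340241 ]
rim 0.04963908158835953
```

View pics/v9.png

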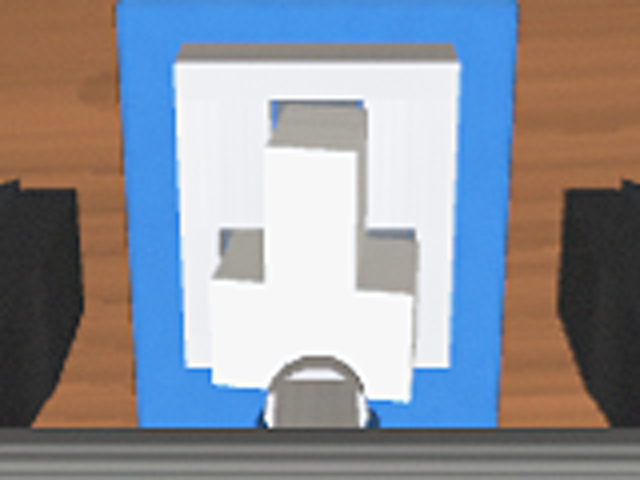

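The block is not flat. It is rolled about 9°, with its left (+y) side caught on the rim and its right side down in the pocket; the base lies about 2 mm too far to +y. I'll measure exactly where the stem and base edges are.

Run:
```python
from rel import *
S=load("w9"); g=S["im"]; T=S["T"]
# press frame from nest outer edges (world)
def E(*a,**k): return edge(S,*a,**k)
L=E(range(212,278),280,292,143,.05); Rr=E(range(212,278),350,358,143,.05); F=E(list(range(287,352)),202,210,190,.05,col=True); 
yaw=np.mean([np.polyfit(p[:,0],p[:,1],1)[0] for p in(L,Rr)]); ex=np.array([np.cos(yaw),np.sin(yaw)]); ey=np.array([-ex[1],ex[0]])
yc=((L@np.r_[ey,0]).mean()+(Rr@np.r_[ey,0]).mean())/2; w=abs((L@np.r_[ey,0]).mean()-(Rr@np.r_[ey,0]).mean()); x0=(F[:,:2]@ex).mean()+.0755
O=ex*x0+ey*yc; print("yaw",np.degrees(yaw),"width",w,"O",O.round(4)); np.savez("press.npz",O=O,ex=ex,ey=ey)
pf=lambda p:np.c_[(p[:,:2]-O)@ex,(p[:,:2]-O)@ey]*1000
sF=E(range(312,326),212,220,160,.05,col=True); print("slot end",pf(sF)[:,0].mean())
print(g[205:232,320,0].tolist()); print(g[222,300:340,0].tolist(),g[252,286:352,0].tolist())
p=pf(E(range(308,328),222,230,210,.082,col=True)); print("stem end top edge x",p[:,0].mean(),np.polyfit(p[:,1],p[:,0],1))
P=cloud(S); q=P[228:250,308:328].reshape(-1,3); A=np.c_[pf(q),np.ones(len(q))]; k=np.linalg.lstsq(A,q[:,2]*1000,rcond=None)[0]; print("stem plane pitch,roll,z0",k)
q=P[264:280,296:340].reshape(-1,3); q=q[q[:,2]>.07]; A=np.c_[pf(q),np.ones(len(q))]; k=np.linalg.lstsq(A,q[:,2]*1000,rcond=None)[0]; print("crossbar plane",k)
s,M=tool(); print("TCP press",pf(M[:3,3][None]),M[2,3])
```

```text
yaw -3.0296909430805736 width 0.08760067439570456 O [ 0.6267 -0.1068]
slot end -63.07053142323884
[183, 242, 238, 237, 237, 237, 237, 237, 239, 240, 123, 143, 172, 168, 170, 167, 165, 173, 172, 172, 175, 173, 224, 250, 247, 247, 247]
[238, 237, 238, 237, 238, 239, 241, 206, 153, 166, 173, 172, 171, 173, 173, 173, 171, 172, 171, 172, 173, 172, 171, 173, 171, 172, 172, 170, 168, 171, 174, 169, 242, 243, 241, 240, 242, 242, 240, 241] [239, 238, 237, 237, 237, 237, 238, 241, 207, 130, 139, 164, 166, 165, 165, 166, 166, 165, 163, 159, 246, 249, 247, 247, 247, 247, 247, 247, 247, 247, 247, 247, 247, 247, 247, 247, 247, 247, 247, 247, 247, 249, 233, 185, 174, 167, 168, 168, 167, 168, 166, 167, 167, 168, 168, 169, 169, 167, 191, 236, 239, 238, 237, 237, 238, 239]
stem end top edge x -60.593917806754824 [  0.0708006  -60.49770662]
 ** On entry to DLASCL parameter number  4 had an illegal value
 ** On entry to DLASCL parameter number  4 had an illegal valueTraceback (most recent call last):
  File "<stdin>", line 13, in <module>
    x, resids, rank, s = _umath_linalg.lstsq(a, b, rcond,
                         ~~~~~~~~~~~~~~~~~~~^^^^^^^^^^^^^
                                             signature=signature)
                                             ^^^^^^^^^^^^^^^^^^^^
    raise LinAlgError("SVD did not converge in Linear Least Squares")
numpy.linalg.LinAlgError: SVD did not converge in Linear Least Squares
```

Run:
```python
from h import *
from scipy.optimize import least_squares
Ms={"s3":([.477,-.0972,.2031],176.9),"s5":([.5149,-.1021,.0685],175.9),"s8":([.5556,-.0967,.0581],176.9)}
for n,(t,a) in Ms.items():
    P=cloud(load(n)).reshape(-1,3); P=P[np.isfinite(P).all(1)]; a=np.radians(a); X=np.array([np.cos(a),np.sin(a)]); Y=np.array([-X[1],X[0]])*-1
    d=P[:,:2]-np.array(t[:2]); q=np.c_[d@X,d@Y,P[:,2]-t[2]]
    for h in(.20,.23,.25,.265,.28,.295):
        w=q[(abs(q[:,2]-h)<.008)&(np.hypot(q[:,0],q[:,1])<.075)]
        if len(w)<15: continue
        f=least_squares(lambda v:np.hypot(w[:,0]-v[0],w[:,1]-v[1])-v[2],[0,0,.04],loss="soft_l1",f_scale=.002)
        print(n,h,len(w),f.x.round(4),"max r",np.percentile(np.hypot(w[:,0],w[:,1]),[50,90]).round(4))
```

```text
s3 0.2 172 [-0.0001  0.001   0.0374] max r [0.0381 0.0402]
s3 0.23 151 [-0.0013  0.0039  0.0345] max r [0.037  0.0413]
s3 0.25 172 [-0.0007  0.0027  0.0353] max r [0.0371 0.04  ]
s3 0.265 165 [-0.0002  0.0012  0.0368] max r [0.0377 0.0391]
s3 0.28 223 [0.0031 0.0044 0.0381] max r [0.0393 0.0429]
s3 0.295 169 [0.0031 0.0041 0.044 ] max r [0.0469 0.0534]
s5 0.2 130 [-0.0015  0.0009  0.037 ] max r [0.0381 0.0402]
s5 0.23 114 [-0.0025  0.0037  0.0345] max r [0.0378 0.0416]
s5 0.25 156 [-0.0005 -0.0017  0.0388] max r [0.0377 0.0426]
s5 0.265 158 [ 0.0148 -0.0361  0.0733] max r [0.0372 0.0679]
s5 0.28 183 [0.0032 0.0011 0.0392] max r [0.0384 0.0416]
s5 0.295 109 [0.0048 0.004  0.0415] max r [0.0454 0.051 ]
s8 0.2 239 [-0.0028 -0.0182  0.0544] max r [0.0391 0.0682]
s8 0.23 144 [ 0.0057 -0.0137  0.0504] max r [0.0373 0.0564]
s8 0.25 167 [ 0.0054 -0.0103  0.0472] max r [0.0369 0.0516]
s8 0.265 143 [ 0.0046 -0.0092  0.0456] max r [0.0366 0.0463]
s8 0.28 176 [0.0066 0.0006 0.0408] max r [0.0377 0.0414]
s8 0.295 101 [0.0026 0.0055 0.0421] max r [0.0465 0.0521]
```

The wrist column's radius is 38 mm up to 0.28 m above the TCP, so gripping the stem end at press (-68.5, 0) just clears the lever and head. Squeezing there should level and centre the block.

Request:
{"name": "send_rows", "arguments": {"rows": "0 -0.003 0.12 0;0 -0.003 0.25 0;0 -0.003 0.38 0;0 -0.003 0.5 0;0 -0.003 0.598 0;0 -0.003 0.598 0;-0.07 -0.003 0.598 0;-0.13 -0.003 0.598 0;-0.145 -0.003 0.598 0;-0.145 -0.003 0.598 0"}}

```text
clock: 18.62
tool_pos: [0.5518, -0.1023, 0.0683]
eef_rot: [0.027, 1.0, 0.0, 0.001]
contact_force: [-0.5, 0.1, -0.7]
opening: 1.0
finger_force: 0.0
```

Request:
{"name": "send_rows", "arguments": {"rows": "-0.005 0 0 0;-0.01 0 0 0;-0.015 0 0 0;-0.018 0 0 0;-0.018 0 0 0;-0.018 0 0 0"}}

```text
clock: 19.12
tool_pos: [0.5556, -0.1027, 0.0677]
eef_rot: [0.027, 1.0, 0.0, -0.0]
contact_force: [0.2, 0.6, 0.3]
opening: 1.004
finger_force: 0.0
```

```bash
cat >> h.py <<'E'
def press():
    d=np.load("press.npz"); s,M=tool(); v=M[:2,3]-d["O"]; a=np.degrees(np.arctan2(M[1,0],M[0,0])); 
    print("t",round(s["clock"],2),"press x,y",(v@d["ex"]*1000).round(2),(v@d["ey"]*1000).round(2),"z",(M[2,3]*1000).round(1),"tool-press yaw",round((a-180-np.degrees(np.arctan2(d["ex"][1],d["ex"][0]))+180)%360-180,2),"F",s["contact_force"].round(1),"open",round(s["opening"]*88,1),"ff",s["finger_force"]); return s,M
E
python3 -c "from h import *; press()"
```

```text
t 19.12 press x,y -71.23 0.33 z 67.7 tool-press yaw -0.01 F [0.2 0.6 0.3] open 88.3 ff 0.0
```

Request:
{"name": "send_rows", "arguments": {"rows": "-0.003 0 0 0;-0.006 0 0 0;-0.009 0 0 0;-0.009 0 0 0"}}

```text
clock: 19.45
tool_pos: [0.5584, -0.1028, 0.0676]
eef_rot: [0.027, 1.0, 0.0, -0.0]
contact_force: [-0.3, -0.7, -0.3]
opening: 0.994
finger_force: 0.0
```

Request:
{"name": "send_rows", "arguments": {"rows": "0 0 0 0;0 0 0 0;0 0 0 0;0 0 0 0;0 0 0 0;0 0 0 0;0 0 0 0;0 0 0 0;0 0 0 0;0 0 0 0", "jaw": 1, "force": 30}}

```text
clock: 20.28
tool_pos: [0.5579, -0.1033, 0.0677]
eef_rot: [0.027, 1.0, -0.0, -0.001]
contact_force: [-6.1, -2.3, 5.7]
opening: 0.271
finger_force: 5.1
```

Request:
{"name": "send_rows", "arguments": {"rows": "0 0 0 0;0 0 0 0;0 0 0 0;0 0 0 0"}}

```text
clock: 20.62
tool_pos: [0.5553, -0.1043, 0.0672]
eef_rot: [0.027, 1.0, -0.001, -0.003]
contact_force: [-6.2, -1.8, 3.1]
opening: 0.002
finger_force: 3.1
```

```bash
python3 -c "
from h import *; press(); snap('scene','s10')
d=np.load('press.npz'); P=cloud(load('s10')); q=P[np.isfinite(P).all(2)&(load('s10')['im'].min(2)>200)]; v=q[:,:2]-d['O']; px=v@d['ex']*1000; py=v@d['ey']*1000
for a,b in((-58,-40),(-30,-18),(-16,0),(0,16)):
  for lo,hi in((-28,-14),(-12,0),(0,12),(14,28)):
    k=(px>a)&(px<b)&(py>lo)&(py<hi)&(q[:,2]>.065)&(q[:,2]<.095); print((a,b),(lo,hi),k.sum(),np.median(q[k,2]).round(4) if k.sum()>3 else '')
"
```

```text
t 20.62 press x,y -71.36 -1.27 z 67.2 tool-press yaw -0.08 F [-6.2 -1.8  3.1] open 0.2 ff 3.069402426481247
(-58, -40) (-28, -14) 0 
(-58, -40) (-12, 0) 12 0.0778
(-58, -40) (0, 12) 14 0.0798
(-58, -40) (14, 28) 0 
(-30, -18) (-28, -14) 0 
(-30, -18) (-12, 0) 11 0.0781
(-30, -18) (0, 12) 9 0.0784
(-30, -18) (14, 28) 1 
(-16, 0) (-28, -14) 4 0.0749
(-16, 0) (-12, 0) 12 0.0785
(-16, 0) (0, 12) 16 0.0793
(-16, 0) (14, 28) 16 0.0823
(0, 16) (-28, -14) 15 0.0755
(0, 16) (-12, 0) 14 0.0779
(0, 16) (0, 12) 12 0.0794
(0, 16) (14, 28) 17 0.0813
```

The squeeze slipped off the stem end because there was only about 1 mm of overlap; the block is hard against the far wall. I'll press lightly on the stem's top with the shut fingers and drag the block back a few mm, so that a grip holds.

Request:
{"name": "send_rows", "arguments": {"rows": "0.02 0 0 0;0.03 0 -0.03 0;0.03 0.01 -0.07 0;0.03 0.014 -0.09 0;0.01 0.014 -0.09 0;0 0.014 -0.09 0;0 0.014 -0.09 0"}}

```text
clock: 21.25
tool_pos: [0.5593, -0.0984, 0.0949]
eef_rot: [0.026, 1.0, 0.0, 0.0]
contact_force: [-1.3, 0.4, -0.2]
opening: 0.004
finger_force: 0.0
```

```bash
python3 -c "from h import *; press()"
```

```text
t 21.25 press x,y -67.72 4.77 z 94.9 tool-press yaw -0.0 F [-1.3  0.4 -0.2] open 0.3 ff 0.0
```

Request:
{"name": "send_rows", "arguments": {"rows": "0 0 0.02 0;0 0 0.035 0;0 0 0.042 0;0 0 0.045 0;0 0 0.045 0"}}

```text
clock: 21.67
tool_pos: [0.5584, -0.0992, 0.0821]
eef_rot: [0.027, 1.0, -0.001, -0.0]
contact_force: [-4.9, -0.1, 16.9]
opening: 0.004
finger_force: 10.0
```

Request:
{"name": "send_rows", "arguments": {"rows": "0 0 0.003 0;0 0 0.006 0;0 0 0.006 0"}}

```text
clock: 21.92
tool_pos: [0.5573, -0.0993, 0.0801]
eef_rot: [0.027, 1.0, -0.001, -0.001]
contact_force: [-6.4, -0.1, 7.9]
opening: 0.004
finger_force: 7.4
```

Request:
{"name": "send_rows", "arguments": {"rows": "0.01 0 0 0;0.01 0 -0.03 0;0.01 0 -0.05 0;0 0 -0.05 0;-0.004 0 -0.05 0;-0.007 0 -0.05 0;-0.007 0 -0.05 0"}}

```text
clock: 22.5
tool_pos: [0.5586, -0.0987, 0.094]
eef_rot: [0.026, 1.0, -0.0, -0.002]
contact_force: [-7.6, 0.3, 3.7]
opening: 0.01
finger_force: 0.0
```

Run:
```python
from h import *
s,M=press(); snap('scene','s11'); S=load('s11')
d=np.load('press.npz'); P=cloud(S); q=P[np.isfinite(P).all(2)&(S['im'].min(2)>200)]; v=q[:,:2]-d['O']; px=v@d['ex']*1000; py=v@d['ey']*1000
k=(px>-80)&(px<30)&(abs(py)<40)&(q[:,2]>.065)&(q[:,2]<.095)
A=np.c_[px[k],py[k],np.ones(k.sum())]; print(k.sum(),np.linalg.lstsq(A,q[k,2]*1000,rcond=None)[0].round(3),np.percentile(px[k],[1,99]),np.percentile(py[k],[1,99]))
```

```text
t 22.5 press x,y -68.41 4.52 z 94.0 tool-press yaw -0.0 F [-7.6  0.3  3.7] open 0.9 ff 0.0
190 [-1.3000e-02  1.6100e-01  7.8548e+01] [-57.85789452  17.05445116] [-31.04872703  26.22893433]
```

Here the hand's body touches the head at -68 mm (7 N), so that is the forward limit. Instead I'll nudge the stem's end sideways from the +y side with the shut fingers, low down. Then I'll open and nudge it back from the -y side so it pivots at the slot corner and walks the crossbar in.

Request:
{"name": "send_rows", "arguments": {"rows": "0.02 0 0 0;0.02 0.06 0 0;0.02 0.125 0 0;0.02 0.125 0.07 0;0.02 0.125 0.132 0;0.02 0.125 0.132 0;0.01 0.125 0.132 0;0.006 0.125 0.132 0;0.006 0.125 0.132 0"}}

```text
clock: 23.3
tool_pos: [0.5623, -0.0614, 0.0557]
eef_rot: [0.027, 1.0, 0.0, 0.001]
contact_force: [0.2, 0.3, 1.0]
opening: 0.005
finger_force: 0.0
```

```bash
python3 -c "from h import *; press()"
```

```text
t 23.3 press x,y -66.64 41.92 z 55.7 tool-press yaw -0.05 F [0.2 0.3 1. ] open 0.5 ff 0.0
```

Request:
{"name": "send_rows", "arguments": {"rows": "0 -0.01 0 0;0 -0.018 0 0;0 -0.024 0 0;0 -0.028 0 0;0 -0.028 0 0"}}

```text
clock: 23.72
tool_pos: [0.5604, -0.0703, 0.0549]
eef_rot: [0.027, 1.0, -0.0, 0.0]
contact_force: [0.6, 0.1, 0.1]
opening: 0.007
finger_force: 0.0
```

```bash
python3 -c "from h import *; press()"
```

```text
t 23.72 press x,y -68.06 32.9 z 54.9 tool-press yaw -0.07 F [0.6 0.1 0.1] open 0.7 ff 0.0
```

Request:
{"name": "send_rows", "arguments": {"rows": "-0.003 -0.004 0 0;-0.003 -0.008 0 0;-0.003 -0.011 0 0;-0.003 -0.011 0 0"}}

```text
clock: 24.05
tool_pos: [0.5609, -0.073, 0.0547]
eef_rot: [0.027, 1.0, 0.0, -0.0]
contact_force: [-0.7, -0.0, 0.4]
opening: 0.004
finger_force: 0.0
```

```bash
cat > chk.py <<'E'
from h import *
import sys
s,M=press(); n=sys.argv[1]; snap('scene',n); S=load(n)
d=np.load('press.npz'); P=cloud(S); q=P[np.isfinite(P).all(2)&(S['im'].min(2)>200)]; v=q[:,:2]-d['O']; px=v@d['ex']*1000; py=v@d['ey']*1000
k=(px>-80)&(px<30)&(abs(py)<40)&(q[:,2]>.065)&(q[:,2]<.095)
A=np.c_[px[k],py[k],np.ones(k.sum())]; c=np.linalg.lstsq(A,q[k,2]*1000,rcond=None)[0]
st=k&(px<-30); cb=k&(px>-12)
print(k.sum(),"pitch,roll,z0",c.round(3),"px",np.percentile(px[k],[1,99]).round(1),"stem y",np.percentile(py[st],[3,97]).round(1),"cb y",np.percentile(py[cb],[2,98]).round(1))
E
python3 chk.py s12
```

```text
t 24.05 press x,y -67.45 30.26 z 54.7 tool-press yaw -0.01 F [-0.7 -0.   0.4] open 0.3 ff 0.0
181 pitch,roll,z0 [-8.0000e-03  1.5700e-01  7.8823e+01] px [-54.1  16.7] stem y [-13.2  10.5] cb y [-29.8  25.6]
```

Request:
{"name": "send_rows", "arguments": {"rows": "0 -0.004 0 0;0 -0.008 0 0;0 -0.012 0 0;0 -0.012 0 0;0 -0.012 0 0"}}

```text
clock: 24.52
tool_pos: [0.56, -0.0763, 0.0546]
eef_rot: [0.026, 1.0, 0.0, -0.001]
contact_force: [-2.0, 2.2, 0.0]
opening: 0.006
finger_force: 0.5
```

```bash
python3 chk.py s13
```

```text
t 24.52 press x,y -68.17 26.9 z 54.6 tool-press yaw -0.0 F [-2.   2.2  0. ] open 0.5 ff 0.4752084519714117
221 pitch,roll,z0 [9.0000e-03 6.0000e-03 7.4463e+01] px [-54.3  16.6] stem y [-12.7  10.6] cb y [-27.6  29.9]
```

The roll is gone (0.006) and the top has dropped, so the block fell flat into the pocket. I'll back away, check it from the wrist camera and locate the handle.

Request:
{"name": "send_rows", "arguments": {"rows": "0 0.01 0 0;0.1 0.01 0 0;0.17 -0.05 -0.05 0;0.17 -0.09 -0.18 0;0.17 -0.09 -0.31 0;0.17 -0.09 -0.44 0;0.17 -0.09 -0.57 0;0.17 -0.09 -0.65 0;0.17 -0.09 -0.65 0;0.17 -0.09 -0.65 0", "jaw": -1}}

```text
clock: 25.4
tool_pos: [0.5107, -0.1016, 0.2515]
eef_rot: [0.027, 1.0, -0.001, 0.003]
contact_force: [0.1, -0.1, -0.0]
opening: 0.736
finger_force: 0.0
```

Run:
```python
from h import *
s,M=press(); snap("wrist","w14"); snap("scene","s14"); snap("top","t14")
d=np.load("press.npz"); S=load("w14"); P=cloud(S); q=P[np.isfinite(P).all(2)&(S["im"].min(2)>240)]; v=q[:,:2]-d["O"]; px=v@d["ex"]*1000; py=v@d["ey"]*1000
k=(px>-90)&(px<30)&(abs(py)<40)&(q[:,2]>.065)&(q[:,2]<.095); A=np.c_[px[k],py[k],np.ones(k.sum())]; print("block plane",k.sum(),np.linalg.lstsq(A,q[k,2]*1000,rcond=None)[0].round(4),np.percentile(px[k],[.5,99.5]).round(1))
st=k&(px<-25);cb=k&(px>-14);print("stem y",np.percentile(py[st],[1,99]).round(1),"cb y",np.percentile(py[cb],[1,99]).round(1))
# handle: expected point, then dark blob in scene & top
th=np.radians(70); Pw=lambda x,y,z:np.r_[d["O"]+(x*d["ex"]+y*d["ey"])/1000,z/1000]
for n in("s14","t14"):
    S=load(n)
    def proj(p): c=(np.linalg.inv(S["T"])@np.r_[p,1])[:3]; return cv2.projectPoints(c[None],np.zeros(3),np.zeros(3),S["K"],S["dist"])[0].ravel()
    e=[proj(Pw(-53,y,336)) for y in(-54,-89,-124)]; print(n,"expected",np.round(e,1))
    u,w=np.mgrid[0:640,0:400]; c=e[1]; m=(S["im"].max(2)<70).astype(np.uint8); Q=cloud(S)
    r=np.zeros_like(m); r[int(c[1])-22:int(c[1])+22,int(c[0])-22:int(c[0])+22]=1
    kk,l,stt,cc=cv2.connectedComponentsWithStats(m*r)
    for i in range(1,kk):
        if stt[i,4]>20:
            z=Q[l==i]; z=z[np.isfinite(z).all(1)]; z=z[(z[:,2]>.3)&(z[:,2]<.37)]
            if len(z): print("blob",stt[i],cc[i].round(1),"depth pts press",len(z),[((z[:,:2]-d["O"])@d[a]*1000).min().round(0) for a in("ex","ey")],[((z[:,:2]-d["O"])@d[a]*1000).max().round(0) for a in("ex","ey")],[((z[:,:2]-d["O"])@d[a]*1000).mean().round(1) for a in("ex","ey")],"z",np.percentile(z[:,2],[5,50,95]).round(3))
```

```text
t 25.4 press x,y -116.12 -0.98 z 251.5 tool-press yaw -0.11 F [ 0.1 -0.1 -0. ] open 64.8 ff 0.0
block plane 1904 [-0.0000e+00  4.0000e-04  7.7093e+01] [-61.   18.3]
stem y [-13.9  10.8] cb y [-30.1  28.4]
s14 expected [[283.3 138.7]
 [276.9 133.1]
 [270.9 127.7]]
blob [287 117  11  26 142] [292.7 130.9] depth pts press 136 [np.float64(-114.0), np.float64(-89.0)] [np.float64(-81.0), np.float64(-39.0)] [np.float64(-89.9), np.float64(-66.7)] z [0.319 0.336 0.355]
blob [270 127  16  15  96] [276.8 133.4] depth pts press 96 [np.float64(-60.0), np.float64(-121.0)] [np.float64(-43.0), np.float64(-52.0)] [np.float64(-49.5), np.float64(-83.3)] z [0.334 0.34  0.343]
t14 expected [[356.8 187.6]
 [369.8 188.3]
 [382.8 189. ]]
blob [363 186  20   6  89] [373.4 188.6] depth pts press 89 [np.float64(-61.0), np.float64(-121.0)] [np.float64(-47.0), np.float64(-70.0)] [np.float64(-54.0), np.float64(-97.8)] z [0.339 0.342 0.347]
```

The block lies flat (top plane 77.1 mm, slopes below 0.001) with x within -61..18 and y centred within 1.5 mm. The handle blob matches the expected point in both views. Now for the lever: rise, turn 90°, and go over the handle.

Request:
{"name": "send_rows", "arguments": {"rows": "0 0 -0.14 0;0 0 -0.28 0;0 0 -0.42 0;0 0 -0.56 -0.02;0 -0.1 -0.56 -0.04;-0.07 -0.2 -0.56 -0.06;-0.14 -0.3 -0.56 -0.08;-0.21 -0.3 -0.56 -0.1;-0.21 -0.3 -0.56 -0.12;-0.21 -0.3 -0.56 -0.14"}}

```text
clock: 26.38
tool_pos: [0.5675, -0.1947, 0.415]
eef_rot: [-0.402, 0.916, 0.002, -0.001]
contact_force: [-0.8, 0.5, -0.2]
opening: 1.0
finger_force: 0.0
```

Request:
{"name": "send_rows", "arguments": {"rows": "0 0 0 -0.02;0 0 0 -0.04;0 0 0 -0.06;0 0 0 -0.08;0 0 0 -0.1;0 0 0 -0.11;0 0 0 -0.11;0 0 0 -0.11"}}

```text
clock: 27.05
tool_pos: [0.567, -0.1944, 0.415]
eef_rot: [-0.687, 0.727, 0.003, 0.001]
contact_force: [-0.2, 1.0, 0.0]
opening: 1.001
finger_force: 0.0
```

```bash
python3 -c "
from h import *
s,M=press(); print(s['q'].round(2)); d=np.load('press.npz'); t=d['O']+(-.053*d['ex']-.092*d['ey']); v=np.r_[t,.317]-M[:3,3]; print((M[:3,:3].T@v/.3).round(4))
for n,a in(('x',M[:2,0]),('y',M[:2,1])): print(n,a@d['ex'],a@d['ey'])"
```

```text
t 27.05 press x,y -54.96 -90.6 z 415.0 tool-press yaw 89.78 F [-0.2  1.   0. ] open 88.1 ff 0.0
[ 0.87  0.81 -1.44  1.33  0.79  1.64  2.65]
[ 0.0062 -0.0075  0.3265]
x -0.003917635428937374 -0.9999808598635266
y -0.9999883540466676 0.0039040777069850457
```

Joint 7 is at its limit this way round, so I'll turn the other half turn, which is the same grasp.

Request:
{"name": "send_rows", "arguments": {"rows": "0 0 0 0.02;0 0 0 0.04;0 0 0 0.06;0 0 0 0.08;0 0 0 0.1;0 0 0 0.12;0 0 0 0.14;0 0 0 0.16;0 0 0 0.18;0 0 0 0.2"}}

```text
clock: 27.88
tool_pos: [0.5666, -0.1944, 0.4169]
eef_rot: [-0.127, 0.992, -0.0, -0.001]
contact_force: [1.0, 0.4, 0.2]
opening: 1.005
finger_force: 0.0
```

Request:
{"name": "send_rows", "arguments": {"rows": "0 0 0 0.02;0 0 0 0.04;0 0 0 0.06;0 0 0 0.08;0 0 0 0.1;0 0 0 0.12;0 0 0 0.14;0 0 0 0.16;0 0 0 0.18;0 0 0 0.2"}}

```text
clock: 28.72
tool_pos: [0.5666, -0.1944, 0.4171]
eef_rot: [0.477, 0.879, -0.001, -0.0]
contact_force: [0.6, 0.0, 0.2]
opening: 1.001
finger_force: 0.0
```

Request:
{"name": "send_rows", "arguments": {"rows": "0 0 0 0.02;0 0 0 0.04;0 0 0 0.06;0 0 0 0.08;0 0 0 0.1;0 0 0 0.1;0 0 0 0.1;0 0 0 0.1"}}

```text
clock: 29.38
tool_pos: [0.5667, -0.1941, 0.4175]
eef_rot: [0.722, 0.692, -0.0, -0.0]
contact_force: [-0.2, 0.9, -0.4]
opening: 0.998
finger_force: 0.0
```

```bash
python3 -c "
from h import *
s,M=press(); print(s['q'].round(2)); d=np.load('press.npz'); t=d['O']+(-.053*d['ex']-.092*d['ey']); v=np.r_[t,.317]-M[:3,3]; print((M[:3,:3].T@v/.3).round(4))
for n,a in(('x',M[:2,0]),('y',M[:2,1])): print(n,a@d['ex'],a@d['ey'])"
```

```text
t 29.38 press x,y -55.25 -90.37 z 417.5 tool-press yaw -89.38 F [-0.2  0.9 -0.4] open 87.8 ff 0.0
[ 0.6   0.55 -0.65  1.35  0.33  1.35 -0.08]
[-0.0054  0.0075  0.3351]
x -0.01087179047647368 0.9999408352092448
y 0.9999408416245591 0.010871665443677604
```

Request:
{"name": "send_rows", "arguments": {"rows": "-0.005 0.007 0.1 0;-0.005 0.007 0.2 0;-0.005 0.007 0.28 0;-0.005 0.007 0.32 0;-0.005 0.007 0.335 0;-0.005 0.007 0.335 0;-0.005 0.007 0.335 0"}}

```text
clock: 29.97
tool_pos: [0.5694, -0.1956, 0.318]
eef_rot: [0.722, 0.691, 0.001, 0.0]
contact_force: [-0.4, 0.5, -1.2]
opening: 0.997
finger_force: 0.0
```

Request:
{"name": "send_rows", "arguments": {"rows": "0 0 0 0;0 0 0 0;0 0 0 0;0 0 0 0;0 0 0 0;0 0 0 0;0 0 0 0;0 0 0 0;0 0 0 0;0 0 0 0", "jaw": 1, "force": 20}}

```text
clock: 30.8
tool_pos: [0.5688, -0.1956, 0.3173]
eef_rot: [0.723, 0.691, 0.0, -0.0]
contact_force: [-0.4, 0.4, -0.0]
opening: 0.266
finger_force: 0.0
```

Request:
{"name": "send_rows", "arguments": {"rows": "0 0 0 0;0 0 0 0;0 0 0 0;0 0 0 0"}}

```text
clock: 31.13
tool_pos: [0.5686, -0.1956, 0.3173]
eef_rot: [0.723, 0.691, -0.0, -0.0]
contact_force: [-2.1, 0.7, 1.1]
opening: 0.193
finger_force: 19.8
```

```bash
python3 -c "
from h import *
s,M=press()
for t in np.arange(0,1.25,.1):
  a=np.radians(70)-t; x=-155*np.cos(a);z=190+155*np.sin(a); print(round(t,2),((x+53)/300).round(4),(-(z-335.7)/300).round(4))"
```

```text
t 31.13 press x,y -53.26 -91.8 z 317.3 tool-press yaw -89.53 F [-2.1  0.7  1.1] open 17.0 ff 19.801529869437218
0.0 -0.0 0.0002
0.1 -0.0476 0.0202
0.2 -0.093 0.0449
0.3 -0.1356 0.0741
0.4 -0.1752 0.1073
0.5 -0.2112 0.1443
0.6 -0.2433 0.1847
0.7 -0.2713 0.2282
0.8 -0.2947 0.2742
0.9 -0.3135 0.3223
1.0 -0.3274 0.372
1.1 -0.3362 0.4229
1.2 -0.3399 0.4744
```

Request:
{"name": "send_rows", "arguments": {"rows": "0 -0.048 0.02 0;0 -0.093 0.045 0;0 -0.136 0.074 0;0 -0.175 0.107 0;0 -0.211 0.144 0;0 -0.243 0.185 0;0 -0.271 0.228 0;0 -0.295 0.274 0;0 -0.305 0.298 0;0 -0.313 0.322 0"}}

```text
clock: 31.97
tool_pos: [0.4778, -0.1908, 0.222]
eef_rot: [0.722, 0.691, 0.003, 0.002]
contact_force: [1.0, 1.6, 9.0]
opening: 0.174
finger_force: 19.0
```

```bash
cat > lev.py <<'E'
from h import *
s,M=press(); d=np.load("press.npz"); v=M[:2,3]-d["O"]; x=v@d["ex"]*1000+.3; z=M[2,3]*1000+18.7-190
print("lever rad",(np.radians(70)-np.arctan2(z,-x)).round(3),"radius",np.hypot(x,z).round(1))
E
python3 lev.py
```

```text
t 31.97 press x,y -144.22 -91.71 z 222.0 tool-press yaw -89.49 F [1.  1.6 9. ] open 15.3 ff 19.032083958154544
lever rad 0.883 radius 152.6
```

Request:
{"name": "send_rows", "arguments": {"rows": "0 -0.004 0.012 0;0 -0.008 0.024 0;0 -0.011 0.037 0;0 -0.014 0.05 0;0 -0.017 0.062 0;0 -0.019 0.075 0;0 -0.019 0.075 0", "force": 40}}

```text
clock: 32.55
tool_pos: [0.4712, -0.1904, 0.2001]
eef_rot: [0.722, 0.691, 0.002, 0.002]
contact_force: [-3.6, 2.0, 16.7]
opening: 0.161
finger_force: 38.9
```

```bash
python3 lev.py
```

```text
t 32.55 press x,y -150.78 -91.74 z 200.1 tool-press yaw -89.49 F [-3.6  2.  16.7] open 14.2 ff 38.942141979932785
lever rad 1.032 radius 153.2
```

Request:
{"name": "send_rows", "arguments": {"rows": "0 -0.002 0.012 0;0 -0.003 0.024 0;0 -0.004 0.03 0;0 -0.004 0.03 0"}}

```text
clock: 32.88
tool_pos: [0.4694, -0.1903, 0.1911]
eef_rot: [0.722, 0.691, 0.001, 0.001]
contact_force: [-4.6, 2.8, 17.7]
opening: 0.162
finger_force: 39.2
```

```bash
python3 lev.py; python3 chk.py s15
python3 - <<'E'
from h import *
d=np.load("press.npz"); S=load("s15"); P=cloud(S); v=P[...,:2]-d["O"]; px=v@d["ex"]*1000; py=v@d["ey"]*1000; z=P[...,2]*1000
m=(S["im"].max(2)<75)&(px<-125)&(px>-185)&(py<-95)&(py>-130)&(z>150)&(z<260); print("bar end pts",m.sum(),px[m].mean(),py[m].mean(),np.percentile(z[m],[5,50,95]) if m.sum() else "")
E
```

```text
t 32.88 press x,y -152.66 -91.74 z 191.1 tool-press yaw -89.48 F [-4.6  2.8 17.7] open 14.3 ff 39.208651185035706
lever rad 1.092 radius 153.6
t 32.88 press x,y -152.66 -91.74 z 191.1 tool-press yaw -89.48 F [-4.6  2.8 17.7] open 14.3 ff 39.208651185035706
129 pitch,roll,z0 [-3.0000e-03  1.0000e-02  6.7549e+01] px [-60.3  16.5] stem y [-11.6  11.1] cb y [-26.7  28.9]
bar end pts 8 -147.27734658789598 -96.98474175577417 [197.87978026 224.17742934 245.69757131]
```

The block top has dropped 7 mm to about 70 mm. I'll keep pulling until it stops hard.

Request:
{"name": "send_rows", "arguments": {"rows": "0 0 0.01 0;0 0 0.02 0;0 0 0.02 0"}}

```text
clock: 33.18
tool_pos: [0.4686, -0.1903, 0.186]
eef_rot: [0.723, 0.691, 0.0, 0.001]
contact_force: [-8.5, 2.6, 31.6]
opening: 0.157
finger_force: 39.1
```

Request:
{"name": "send_rows", "arguments": {"rows": "0 0 0.01 0;0 0 0.02 0;0 0 0.02 0"}}

```text
clock: 33.43
tool_pos: [0.4682, -0.1904, 0.182]
eef_rot: [0.723, 0.691, -0.001, 0.002]
contact_force: [-14.4, 4.2, 53.2]
opening: 0.161
finger_force: 39.1
```

```bash
python3 lev.py; python3 chk.py s16
```

```text
t 33.43 press x,y -153.86 -91.88 z 182.0 tool-press yaw -89.5 F [-14.4   4.2  53.2] open 14.1 ff 39.135670736432076
lever rad 1.152 radius 153.9
t 33.43 press x,y -153.86 -91.88 z 182.0 tool-press yaw -89.5 F [-14.4   4.2  53.2] open 14.1 ff 39.135670736432076
117 pitch,roll,z0 [5.0000e-03 9.0000e-03 6.7066e+01] px [-60.3  17.1] stem y [-12.3  10.9] cb y [-24.7  30.2]
```

Run:
```python
from h import *
snap("top","t16"); d=np.load("press.npz")
for n in("s16","t16","s14"):
    S=load(n); P=cloud(S); v=P[...,:2]-d["O"]; px=v@d["ex"]*1000; py=v@d["ey"]*1000; z=P[...,2]*1000
    m=(abs(py+42)<8)&(px<-25)&(px>-160)&(z>185)&(z<360); 
    if m.sum()>5:
        a=np.polyfit(-px[m],z[m],1); print(n,m.sum(),"px",px[m].min().round(),px[m].max().round(),"z",np.percentile(z[m],[5,50,95]).round(),"elev",np.degrees(np.arctan(a[0])).round(1),"med elev to hinge",np.degrees(np.median(np.arctan2(z[m]-190,-px[m]))).round(1))
```

```text
s16 128 px -158.0 -59.0 z [196. 204. 212.] elev 7.9 med elev to hinge 7.9
t16 178 px -159.0 -25.0 z [196. 206. 215.] elev 7.6 med elev to hinge 9.7
s14 313 px -127.0 -26.0 z [257. 301. 339.] elev -9.3 med elev to hinge 57.1
```

The lever stands at about 1.07–1.09 rad with 53 N on the hand, so it is at its hard stop with the block home. Now I'll ease it back in small steps.

Request:
{"name": "send_rows", "arguments": {"rows": "0 0 -0.01 0;0 0 -0.02 0;0 0 -0.03 0;0 0 -0.04 0;0 0 -0.04 0"}}

```text
clock: 33.95
tool_pos: [0.4694, -0.1904, 0.1905]
eef_rot: [0.722, 0.691, 0.001, 0.001]
contact_force: [0.6, 1.9, 5.9]
opening: 0.158
finger_force: 40.2
```

```bash
cat > rod.py <<'E'
from h import *
import sys
s,M=press(); d=np.load("press.npz"); snap("scene",sys.argv[1]); S=load(sys.argv[1]); P=cloud(S); v=P[...,:2]-d["O"]; px=v@d["ex"]*1000; py=v@d["ey"]*1000; z=P[...,2]*1000
m=(abs(py+42)<8)&(px<-25)&(px>-160)&(z>192)&(z<360)&(np.hypot(px,z-190)<150)
r=np.c_[px[m],z[m]-190]; r=r[np.hypot(*r.T)>50]; e=np.arctan2(r[:,1],-r[:,0]); e=np.median(e); print(len(r),"lever rad (rod surface)",(np.radians(70)-e).round(3),"bar z by that",(190+155*np.sin(e)).round(1),"bar above TCP",(190+155*np.sin(e)-M[2,3]*1000).round(1))
E
python3 rod.py s17
```

```text
t 33.95 press x,y -152.63 -91.76 z 190.5 tool-press yaw -89.48 F [0.6 1.9 5.9] open 13.9 ff 40.184577852487564
116 lever rad (rod surface) 1.03 bar z by that 219.5 bar above TCP 29.1
```

Request:
{"name": "send_rows", "arguments": {"rows": "0 0.005 -0.02 0;0 0.011 -0.045 0;0 0.018 -0.07 0;0 0.027 -0.094 0;0 0.037 -0.118 0;0 0.049 -0.141 0;0 0.061 -0.164 0;0 0.074 -0.186 0;0 0.089 -0.207 0;0 0.104 -0.228 0"}}

```text
clock: 34.83
tool_pos: [0.5021, -0.1923, 0.2584]
eef_rot: [0.723, 0.691, 0.002, 0.001]
contact_force: [10.8, 0.3, -8.6]
opening: 0.158
finger_force: 39.9
```

```bash
python3 rod.py s18
```

```text
t 34.83 press x,y -119.85 -91.97 z 258.4 tool-press yaw -89.51 F [10.8  0.3 -8.6] open 13.9 ff 39.893908789381385
123 lever rad (rod surface) 0.519 bar z by that 290.2 bar above TCP 31.8
```

Request:
{"name": "send_rows", "arguments": {"rows": "0 0.02 -0.017 0;0 0.042 -0.033 0;0 0.06 -0.051 0;0 0.08 -0.068 0;0 0.1 -0.084 0;0 0.121 -0.099 0;0 0.143 -0.113 0;0 0.165 -0.126 0;0 0.165 -0.126 0"}}

```text
clock: 35.63
tool_pos: [0.5498, -0.1954, 0.2969]
eef_rot: [0.723, 0.691, -0.0, 0.001]
contact_force: [-4.0, 0.2, 8.0]
opening: 0.161
finger_force: 40.2
```

```bash
python3 rod.py s19
```

```text
t 35.63 press x,y -72.11 -92.59 z 296.9 tool-press yaw -89.56 F [-4.   0.2  8. ] open 14.1 ff 40.211450681090355
112 lever rad (rod surface) 0.113 bar z by that 328.8 bar above TCP 31.9
```

Request:
{"name": "send_rows", "arguments": {"rows": "0 0.012 -0.008 0;0 0.023 -0.014 0;0 0.035 -0.02 0;0 0.047 -0.026 0;0 0.058 -0.031 0;0 0.068 -0.036 0;0 0.068 -0.036 0;0 0.068 -0.036 0"}}

```text
clock: 36.35
tool_pos: [0.5685, -0.1965, 0.3059]
eef_rot: [0.723, 0.691, -0.001, -0.0]
contact_force: [-5.0, -1.6, 3.1]
opening: 0.157
finger_force: 40.0
```

```bash
python3 rod.py s20
```

```text
t 36.35 press x,y -53.3 -92.67 z 305.9 tool-press yaw -89.57 F [-5.  -1.6  3.1] open 13.8 ff 40.0013977359049
102 lever rad (rod surface) -0.02 bar z by that 336.7 bar above TCP 30.8
```

The lever is at its upper rest, pressing on its stop. I'll let go and rise clear.

Request:
{"name": "send_rows", "arguments": {"rows": "0 0 0 0;0 0 0 0;0 0 0 0;0 0 0 0;0 0 0 0;0 0 0 0;0 0 0 0;0 0 0 0;0 0 0 0", "jaw": -1}}

```text
clock: 37.15
tool_pos: [0.5692, -0.1956, 0.3062]
eef_rot: [0.723, 0.691, 0.0, 0.0]
contact_force: [0.1, 0.7, -0.3]
opening: 0.816
finger_force: 0.0
```

Request:
{"name": "send_rows", "arguments": {"rows": "0 0 -0.03 0;0 0 -0.1 0;0 0 -0.2 0;0 0 -0.33 0;0 0 -0.45 0;0 -0.12 -0.45 0;0 -0.25 -0.45 0;0 -0.38 -0.45 0;0 -0.5 -0.45 0;0 -0.5 -0.45 0"}}

```text
clock: 37.98
tool_pos: [0.4125, -0.1888, 0.4415]
eef_rot: [0.723, 0.69, -0.003, -0.001]
contact_force: [-0.7, -0.4, -0.6]
opening: 0.997
finger_force: 0.0
```

```bash
python3 rod.py s21; python3 chk.py s22
python3 - <<'E'
from h import *
snap("wrist","w22"); snap("top","t22")
d=np.load("press.npz"); S=load("s21"); a=S["im"][100:290,200:440]; b=load("t22")["im"][90:260,140:460]
cv2.imwrite("pics/v22.png",np.vstack([cv2.resize(a,(420,320)),cv2.resize(b,(420,240))])[:,:,::-1])
E
```

```text
t 37.98 press x,y -209.57 -93.23 z 441.5 tool-press yaw -89.65 F [-0.7 -0.4 -0.6] open 87.7 ff 0.0
99 lever rad (rod surface) -0.021 bar z by that 336.7 bar above TCP -104.7
t 38.03 press x,y -205.81 -93.42 z 442.1 tool-press yaw -89.64 F [ 0.6 -0.3  0.6] open 88.0 ff 0.0
211 pitch,roll,z0 [3.0000e-03 7.0000e-03 6.7239e+01] px [-60.5  16.2] stem y [-10.6  11.4] cb y [-27.  28.]
```

View pics/v22.png

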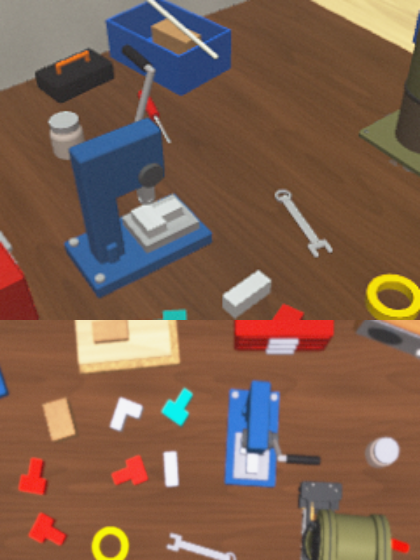

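The view shows the tee sunk flat in the nest (crop (155,215)), the lever up at rest (crop (145,90)), and the bar, L, wrench, tape and jar where they were. The robot touches nothing, so I'll hand the job in.

```bash
python3 -c "
from plant import finish_job
print(finish_job())"
```

```text
the job is handed in; nothing more can be done
None
```

The tee is pressed home flat in the nest, the lever was pulled to its hard stop and eased back to rest, and the job was handed in at about 38 s; on the way the hand touched the press head at about 8 N and the tee first sat crooked and had to be nudged in.

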